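Change the part in a drill jig

ROBOT

A 6-joint arm with a two-finger parallel gripper is mounted at the origin on a cart in front of the work surface, level with it; the furniture and walls round the work are solid. World frame = base frame: x ahead of the robot, y to its left, z up, the work surface at z = 0. Lengths are in mm, angles in rad, forces in N, time in s.
With the tool pointing down it reaches from about 350 to 975 mm from the base axis. Payload 7.1 kg.
Tool frame: the origin (TCP) lies between the finger pads; the fingertips stand 8 mm ahead of it and the grasp point (between the pads) lies 11 mm behind it (ctrl.tips_ahead is the distance from the TCP to the fingertips, in mm); y points along the fingers, z is the direction in which the jaws open and shut, and the axes are right-handed (so a half turn about y gives the same grasp; the last joint's range is limited). The gripper opens to 88 mm and grips with 3 to 60 N. Pads are 20 mm wide; open, the fingers measure 115 mm over their backs; the gripper's body (75 mm by 178 mm) begins 61 mm behind the grasp point.
Start: joints at [1.268, 0.423, 1.63, -0, 1.089, -0.019], TCP at [174.972, 599.991, 230.675] pointing down, gripper open.
Joint ranges: [-3, 3], [-0.9, 2.11], [0.09, 2.58], [-1.31, 4.45], [0.11, 2.69], [-2.54, 2.54]. Speed limits (rad/s): [2.39, 2.39, 3.01, 3.14, 3.14, 3.14].

INTERFACE

Orientations are given as a rotation vector (axis times angle).
In Python, from workcell import ctrl gives the robot as it stands.
- The arm moves only by the shell command python3 -m creep 'ROWS'. ROWS is JSON, a list of rows, each an object of numbers: "tx", "ty", "tz": the shift along the world's x, y, z in mm; "rx", "ry", "rz": the turn, a rotation vector about the world's x, y, z in rad; "fingers": the closure in counts, from 0 (fully open) to 255 (shut). A call has 1 to 10 rows; each row is the pose to reach, as a shift and turn from the pose commanded when the call began; what a row does not reach only later rows make up. A row lasts 1/8 s, in which the tool goes at most 62.5 mm and 10.7 degrees, less where a joint would pass 70% of its speed; a pose out of reach is approached as far as the arm can. A call with a gripper value outside its range is refused whole. The fingers move at their own pace and stop on an object; the grip force is fixed at half the most. Time passes only in rows, so rows that repeat a pose let the fingers close. It gives the time, the measured TCP pose, the force and the opening at its end, in the units of the state.
- ctrl.get_obs(): the state, without advancing time (a new reading comes with each control period).
- ctrl.get_image(name): name is "scene" or "side" or "wrist"; returns a dict with "pixels" (420x560x3 uint8, blue, green, red), "intrinsics" (3x3 intrinsics, pixels), "rvec" (rotation vector, rad) and "tvec" (3), from world to camera coordinates, as OpenCV has them. Camera axes: x right, y down, z forward; pixel columns grow to the right and rows downward; lengths in mm; the calibration is good to about 2 mm. The wrist camera is an equidistant fisheye: a pixel r from the principal point sees the ray r / f radians off the axis. A picture is of the moment at which its call begins. There is no depth.
- ctrl.close_job(): hands the job in, once; it reports no verdict.
The state is a dict: "t": time; "qpos": joint angles; "qvel": joint speeds; "joint_torque": joint torques, N m; "ee_pos": TCP position; "orientation": TCP orientation; "ft_force": force on the tool from outside, world axes, zero at the start; "moment": the same for the moment, N m; "width": finger opening in mm.
Only numpy, scipy, OpenCV 4.12 (cv2) and the standard library are available. Lean on these libraries where they do the work, as an engineer would, in place of code of your own. Each camera call takes 0.05 s, during which the arm holds its last target.

TASK

The block sitting in the drill jig is drilled: take it out from under the bush plate (swing the strap aside if it is in the way) and set it flat in the wooden tray. Then load the blank of the same size from the bed: tilt one end in under the overhanging bush plate, lower the other end until the blank lies level and fully home between the dowels, let go of it, and swing the strap fully shut over it. Do not force the wood against the jig, and leave the glue bottle, the mug and the short block standing and lying as they are.

Things in the scene. Friction and masses are not known exactly. Their poses are not given: they have to be found in the camera images.
- drill_jig: drill jig, fixed to the bed. Origin under the nest centre at bed level; +x points along the nest to the bush plate, +z up. Aluminium base 224 x 132 x 18 mm centred on the origin; its top is the nest floor. Nest is 165 mm long; a 160 x 26 mm block goes in or out only with its near end raised 5 to 13 degrees while its far end is under the bush plate
- nest (a point): centre of the nest floor, 18 mm above the bed; axes as the jig. A seated block lies along x with its origin here (play +-2.5 mm along, +-2 mm across). Sides: four tapered dowels, 10 mm thick, 18 mm high, at x = +-45, y = +-31 mm (52 mm between faces); between them both sides are open for the fingers
- bush_plate (a point): middle of the free edge of the bush plate, on its underside: x = +56.5 mm, 33 mm above the nest floor. The steel plate is 10 mm thick, 96 mm wide, and overhangs the nest by 26 mm to the far stop face at x = +82.5 mm; bushes and screws on it end 50 mm above the nest floor
- near_stop (a point): midway between the two near stop dowels (10 mm thick, 14 mm high, tapered, at x = -87.5, y = +-14 mm), at floor level; their faces to the nest are at x = -82.5 mm
- strap (a joint): swing strap holding down the part's near end: rad, 0 = shut (across the nest, to the jig's -y), 1.5 = fully open (nearly to the jig's -x); turns about a vertical pivot, stays where left (about 2 N at the knob), found at any angle. Below about 1.15 it is over the block's near end. Steel, 22 x 6 mm, 63 mm from pivot to tip, underside 27.5 mm above the nest floor (1.5 mm above a seated block)
- strap_pivot (a point): pivot axis of the strap, at its upper face: at x = -66, y = +48 mm in the jig, 51.5 mm above the bed; its post is 20 mm thick, its bolt ends 7.5 mm higher
- strap_knob (a point): middle of the black knob on the strap, 22 mm thick, 27 mm high, 74.5 mm above the bed, 50 mm from the pivot axis; can be pinched from above or pushed
- drilled_block: finished wooden block 48 x 160 x 26 mm with finger-jointed ends and two dark drilled holes near one end, 133 g or so; starts seated in the nest, holes under the bush plate. Origin: centre of its underside; long axis y, 48 mm width along x, z up
- blank: the undrilled block, same wood and size, lies flat on the bed at any yaw, right or left of the jig. Origin: centre of its underside; long axis y, 48 mm width along x, z up. Either end may go under the bush plate
- tray: fixed shallow wooden tray, 216 mm (x) x 140 mm (y), inside 202 x 126 mm; floor 20 mm above the bed, rim 34 mm above the bed. Origin under its centre at bed level. Stands on the other side of the jig from the blank
- glue_bottle: white glue bottle with a red nozzle, 62 mm thick, 205 mm high, standing behind the gap left of the jig; origin at the centre of its foot; must not be disturbed
- tea_mug: mug 92 mm wide, 95 mm high, standing behind on the right; origin under it; must not be disturbed
- short_block: short pale block 60 x 133 x 26 mm lying near the front edge of the bed; origin at the centre of its underside, long axis y; not part of the job

How it is judged:
By the outcome, as a careful person would: the job done as asked, in the order asked, and still so for the second after the job is handed in, with the robot touching nothing.
It also fails if it takes over 72 s, if anything falls off the work surface, if the arm or the gripper's body presses on something with over 40 N, if the wrist force passes 120 N, or if a joint passes its speed limit or range.

## Working session

There is one attempt and no reset: what is moved stays moved. The work goes in short steps, Python scripts to look and compute and a shell command to move; the robot and the scene stay as the last step left them, time stands still between calls to the robot, and variables do not carry over. Pictures are saved under pics/ and viewed, and the job is handed in when it is done.

```bash
ls; mkdir -p pics; python3 - <<'E'
from workcell import ctrl
import cv2
o=ctrl.get_obs(); print({k:(v if not hasattr(v,'round') else v.round(3)) if not isinstance(v,(list,tuple)) else v for k,v in o.items()}, ctrl.tips_ahead)
for n in ("scene","side","wrist"):
    im=ctrl.get_image(n); cv2.imwrite(f"pics/a_{n}.png",im["pixels"]); print(n,im["intrinsics"],im["rvec"],im["tvec"])
E
```

```text
pics
{'t': 0.0, 'qpos': array([ 1.268,  0.424,  1.631, -0.   ,  1.089, -0.019]), 'qvel': array([-0.002, -0.002, -0.001,  0.   , -0.   ,  0.   ]), 'joint_torque': array([ 0.0000e+00, -5.4462e+01, -2.7367e+01,  6.4000e-02,  2.3000e-02,
       -0.0000e+00]), 'ee_pos': array([174.828, 599.489, 229.902]), 'orientation': array([-1.561,  0.223, -0.223]), 'ft_force': array([ 0.217, -1.362,  0.143]), 'moment': array([-0.02 , -0.02 ,  0.028]), 'width': 87.57277249539935} 8.0
scene [[381.84945214   0.         274.94150258]
 [  0.         381.84945214 211.2813402 ]
 [  0.           0.           1.        ]] [ 1.92870449 -0.49916112  0.28927469] [-412.97394441  229.40578607  669.41802384]
side [[517.1620296    0.         265.96524869]
 [  0.         517.1620296  213.10084748]
 [  0.           0.           1.        ]] [ 0.25908106 -2.65137038  1.4579355 ] [ 560.19150729   56.86378853 1148.67589186]
wrist [[325.1922621    0.         277.14876364]
 [  0.         325.1922621  209.00891046]
 [  0.           0.           1.        ]] [-2.34804953 -1.76444534 -0.21544261] [-623.57194239  -30.84389756  387.27756926]
```

View pics/a_scene.png

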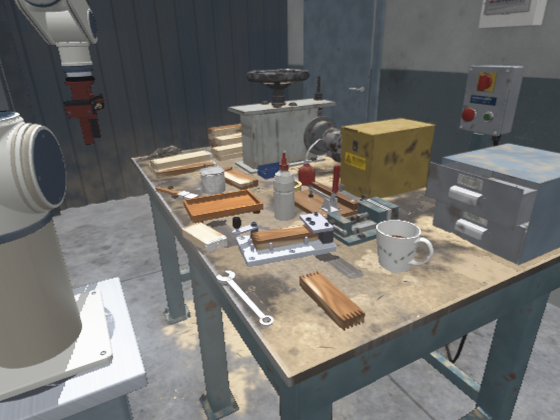

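View pics/a_side.png

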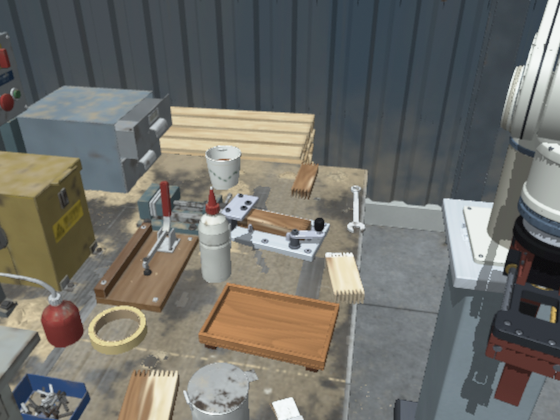

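View pics/a_wrist.png

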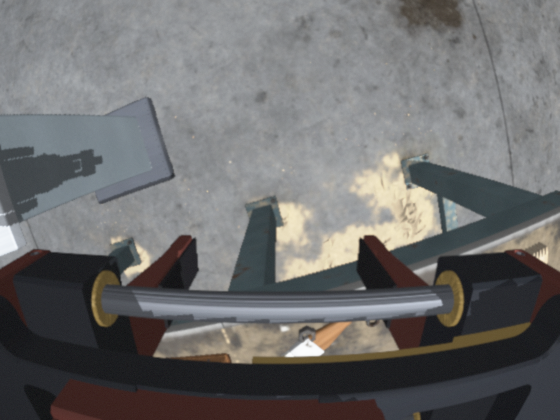

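The scene view shows the jig around (285,235), the tray (222,205), the blank (330,297), the mug (400,245) and the bottle (284,190). In the side view the knob is at (319,225).

```bash
cat > h.py <<'E'
from workcell import ctrl
import cv2, numpy as np
from scipy.spatial.transform import Rotation as R
def cam(n):
    im=ctrl.get_image(n); return dict(n=n,px=np.asarray(im["pixels"]),K=np.array(im["intrinsics"],float),R=R.from_rotvec(np.array(im["rvec"],float).ravel()).as_matrix(),t=np.array(im["tvec"],float).ravel())
def ray(c,u,v):
    K=c["K"];x=(u-K[0,2])/K[0,0];y=(v-K[1,2])/K[1,1]
    if c["n"]=="wrist":
        r=np.hypot(x,y); d=np.array([np.sin(r)*x/max(r,1e-9),np.sin(r)*y/max(r,1e-9),np.cos(r)])
    else: d=np.array([x,y,1.]); d/=np.linalg.norm(d)
    return -c["R"].T@c["t"], c["R"].T@d
def onz(c,u,v,z):
    o,d=ray(c,u,v); return (o+d*(z-o[2])/d[2]).round(1)
def tri(c1,p1,c2,p2):
    o1,d1=ray(c1,*p1);o2,d2=ray(c2,*p2)
    A=np.stack([d1,-d2],1); s=np.linalg.lstsq(A,o2-o1,rcond=None)[0]
    a=o1+d1*s[0];b=o2+d2*s[1]; return ((a+b)/2).round(1),np.linalg.norm(a-b).round(1)
def proj(c,P):
    p=c["R"]@np.asarray(P,float)+c["t"]
    if c["n"]=="wrist":
        r=np.hypot(p[0],p[1]);th=np.arctan2(r,p[2]);q=p[:2]/r*th
    else: q=p[:2]/p[2]
    return (c["K"][0,0]*q[0]+c["K"][0,2],c["K"][1,1]*q[1]+c["K"][1,2])
def crop(c,x0,y0,w,h,s,name):
    cv2.imwrite("pics/"+name,cv2.resize(c["px"][y0:y0+h,x0:x0+w],None,fx=s,fy=s,interpolation=cv2.INTER_CUBIC))
def ob():
    o=ctrl.get_obs(); print("t",round(o["t"],2),"p",np.round(o["ee_pos"],1),"rv",np.round(o["orientation"],3),"F",np.round(o["ft_force"],1),"M",np.round(o["moment"],2),"w",round(o["width"],1)); return o
E
python3 - <<'E'
from h import *
s=cam("scene");d=cam("side")
crop(s,220,200,150,130,5,"b_sc.png"); crop(d,190,160,150,120,5,"b_sd.png")
for n,u,v in[("blank",330,297),("jig",285,240),("tray",222,205)]: print(n,onz(s,u,v,20))
o=ob(); print(R.from_rotvec(o["orientation"]).as_matrix().round(2))
E
```

```text
blank [ 498.  -169.6   20. ]
jig [538.6  78.5  20. ]
tray [485.2 378.5  20. ]
t 0.25 p [174.9 599.8 230.3] rv [-1.56   0.223 -0.223] F [ 0.  -1.3 -0.4] M [-0.04  0.05  0.01] w 87.9
[[ 0.96 -0.    0.28]
 [-0.28 -0.    0.96]
 [-0.   -1.   -0.  ]]
```

View pics/b_sc.png

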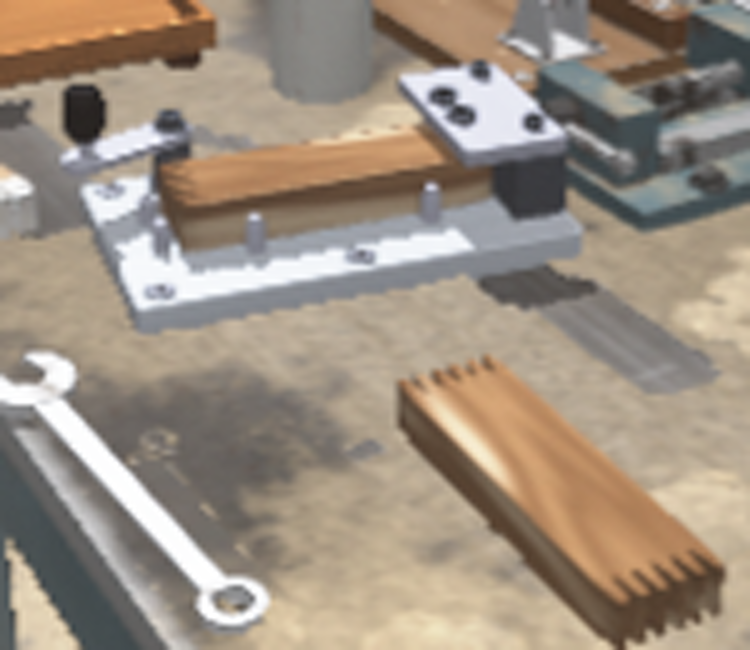

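View pics/b_sd.png

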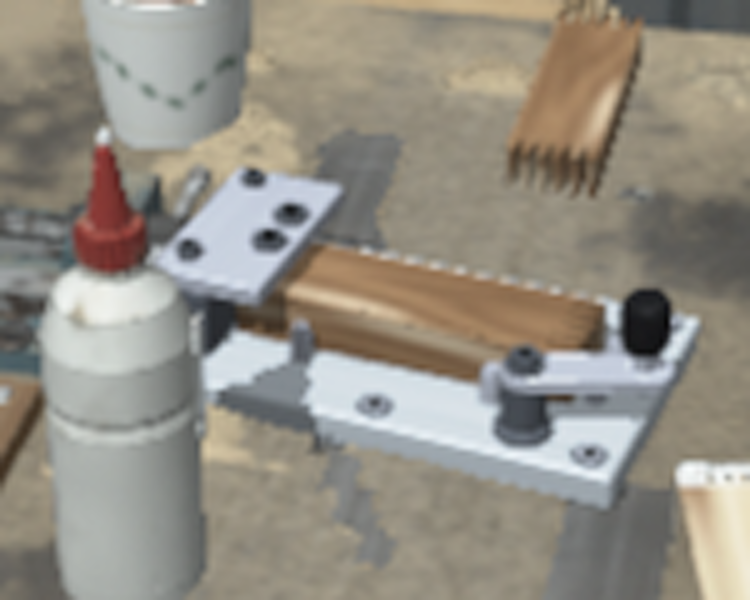

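```bash
python3 - <<'E'
from h import *
s=cam("scene");d=cam("side")
S=lambda u,v:(220+(u)/5,200+v/5)
D=lambda u,v:(190+u/5,160+v/5)
a=onz(s,*S(140,305),18);b=onz(s,*S(580,237),18);c=onz(s,*S(82,183),18)
print("base corners",a,b,c)
a2=onz(d,*D(697,320),18);c2=onz(d,*D(612,485),18); print(a2,c2)
print("knob",tri(s,S(84,113),d,D(647,322)))
print("bolt",tri(s,S(168,118),d,D(525,358)))
print("bottle foot?",tri(s,(284,158),d,(212,190)))
print("plate corners", [onz(s,*S(*p),61) for p in((400,78),(465,158),(565,142))],[onz(d,*D(*p),61) for p in((245,170),(342,185),(262,298),(158,258))])
print("blank", [onz(s,*S(*p),26) for p in((398,382),(490,358),(722,570),(620,608))],[onz(d,*D(*p),26) for p in((640,18),(560,0),(510,150),(597,170))])
print("tray",[onz(s,*p,34) for p in((183,202),(254,190),(263,205),(190,218))],[onz(d,*p,34) for p in((216,286),(339,318),(332,357),(200,333))])
print("short",[onz(s,*p,26) for p in((210,225),(230,238))],[onz(d,*p,26) for p in((326,254),(351,252),(363,287),(335,291))])
E
```

```text
base corners [418.3  36.2  18. ] [626.6 -14.   18. ] [442.5 162.3  18. ]
[415.4  45.5  18. ] [437.9 175.4  18. ]
knob (array([432.6, 131. ,  71.8]), np.float64(3.9))
bolt (array([481.6, 140.3,  53.4]), np.float64(2.8))
bottle foot? (array([624.9, 227.3, 184.6]), np.float64(6.2))
plate corners [array([600.3, 107.7,  61. ]), array([578.4,  13.3,  61. ]), array([628.4,   3. ,  61. ])] [array([630.5,  23.1,  61. ]), array([583.1,  28.3,  61. ]), array([596.8, 128.1,  61. ]), array([649.6, 105.1,  61. ])]
blank [array([480.1, -87.2,  26. ]), array([523. , -91.2,  26. ]), array([ 516.4, -247.2,   26. ]), array([ 473. , -245.5,   26. ])] [array([ 474.1, -234.5,   26. ]), array([ 520.1, -248.4,   26. ]), array([521. , -78.5,  26. ]), array([475.9, -66.7,  26. ])]
tray [array([380. , 432.2,  34. ]), array([610.1, 411.6,  34. ]), array([578.4, 281.2,  34. ]), array([364.1, 303.9,  34. ])] [array([602.2, 319.3,  34. ]), array([369. , 361.1,  34. ]), array([372.7, 451.1,  34. ]), array([595. , 440.9,  34. ])]
short [array([402., 248.,  26.]), array([420.1, 148.8,  26. ])] [array([410.7, 170.6,  26. ]), array([360.6, 154.1,  26. ]), array([331.5, 261. ,  26. ]), array([382.3, 282.3,  26. ])]
```

```bash
python3 -m creep '[{"tz":40,"tx":20,"ty":-30},{"tz":80,"tx":50,"ty":-70},{"tz":100,"tx":85,"ty":-120},{"tz":100,"tx":120,"ty":-170},{"tz":100,"tx":155,"ty":-220},{"tz":100,"tx":190,"ty":-270},{"tz":100,"tx":225,"ty":-320},{"tz":100,"tx":260,"ty":-370},{"tz":100,"tx":295,"ty":-420},{"tz":100,"tx":325,"ty":-470}]'; python3 - <<'E'
from h import *
w=cam("wrist");o=ob();print(-w["R"].T@w["t"])
cv2.imwrite("pics/c_w.png",w["px"])
E
```

```text
t 0.4 p [175.  599.9 230.6] rv [-1.56   0.223 -0.223] F [-0.2 -0.5 -0.2] M [ 0.01 -0.04  0.02] w 88.0
[112.33635868 617.48328433 382.76018143]schema error: expected keys tx, ty, tz, rx, ry, rz, fingers
```

View pics/c_w.png

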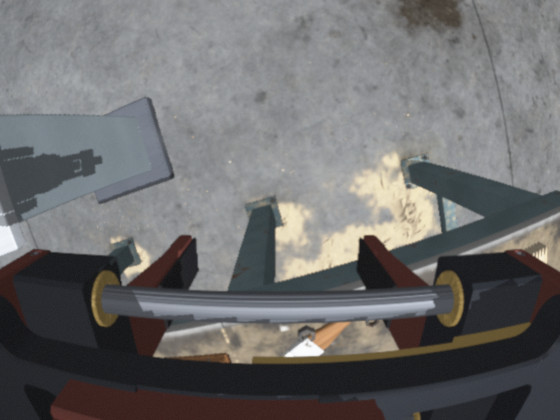

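```bash
python3 -m creep '[{"tx":20,"ty":-30,"tz":40,"rx":0,"ry":0,"rz":0,"fingers":0},{"tx":55,"ty":-60,"tz":80,"rx":0,"ry":0,"rz":0,"fingers":0},{"tx":95,"ty":-105,"tz":100,"rx":0,"ry":0,"rz":0,"fingers":0},{"tx":135,"ty":-150,"tz":100,"rx":0,"ry":0,"rz":0,"fingers":0},{"tx":175,"ty":-195,"tz":100,"rx":0,"ry":0,"rz":0,"fingers":0},{"tx":215,"ty":-240,"tz":100,"rx":0,"ry":0,"rz":0,"fingers":0},{"tx":255,"ty":-285,"tz":100,"rx":0,"ry":0,"rz":0,"fingers":0},{"tx":295,"ty":-330,"tz":100,"rx":0,"ry":0,"rz":0,"fingers":0},{"tx":335,"ty":-375,"tz":100,"rx":0,"ry":0,"rz":0,"fingers":0},{"tx":375,"ty":-420,"tz":100,"rx":0,"ry":0,"rz":0,"fingers":0}]'; python3 -m creep '[{"tx":20,"ty":-50,"tz":0,"rx":0,"ry":0,"rz":0.06,"fingers":0},{"tx":30,"ty":-100,"tz":0,"rx":0,"ry":0,"rz":0.06,"fingers":0},{"tx":30,"ty":-100,"tz":0,"rx":0,"ry":0,"rz":0.06,"fingers":0},{"tx":30,"ty":-100,"tz":0,"rx":0,"ry":0,"rz":0.06,"fingers":0}]';python3 - <<'E'
from h import *
w=cam("wrist");o=ob();print(-w["R"].T@w["t"])
cv2.imwrite("pics/d_w.png",w["px"])
E
```

```text
t: 1.65
ee_pos: [551.1, 178.3, 330.9]
orientation: [-1.559, 0.222, -0.223]
ft_force: [0.6, 1.6, 0.4]
width: 87.8
t: 2.15
ee_pos: [579.8, 80.2, 330.7]
orientation: [-1.563, 0.176, -0.176]
ft_force: [-0.2, 0.4, 0.4]
width: 88.0
t 2.2 p [579.7  80.8 330.7] rv [-1.563  0.175 -0.175] F [-0.8 -0.4  0.7] M [ 0.   -0.    0.01] w 87.6
[516.24464798  93.93409924 482.94348914]
```

View pics/d_w.png

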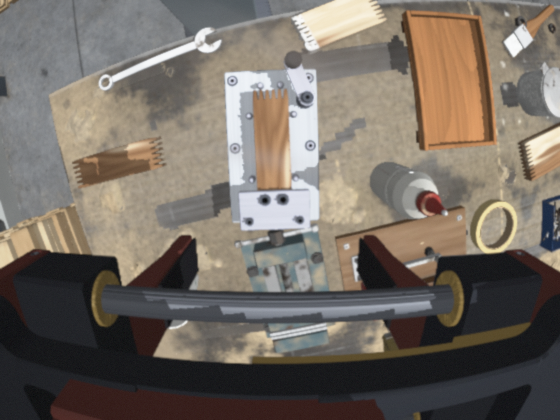

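The wrist view shows the whole jig: base corners near (227,72), (315,70) and (320,228), knob (293,59), pivot (306,99), blank (118,161), tray (453,80) and bottle (410,190).

```bash
python3 - <<'E'
from h import *
w=cam("wrist");np.savez("w1.npz",**w)
crop(w,210,40,125,205,3,"e1.png"); crop(w,60,130,120,60,6,"e2.png"); crop(w,395,5,110,150,4,"e3.png")
E
```

```text
(no output)
```

View pics/e1.png

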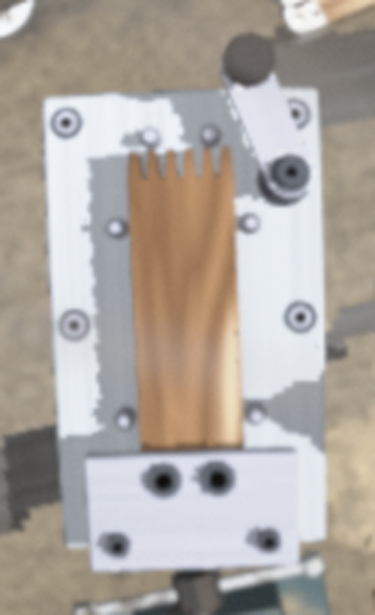

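View pics/e2.png

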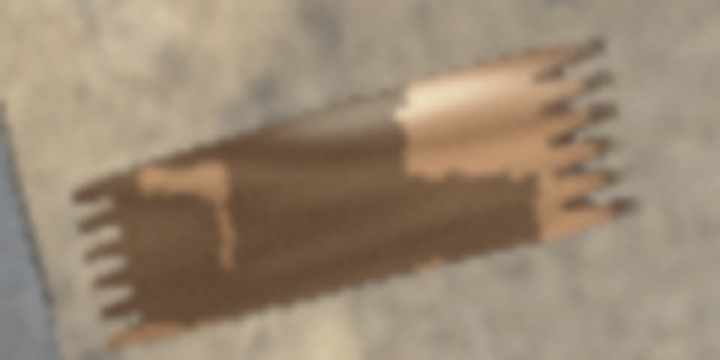

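View pics/e3.png

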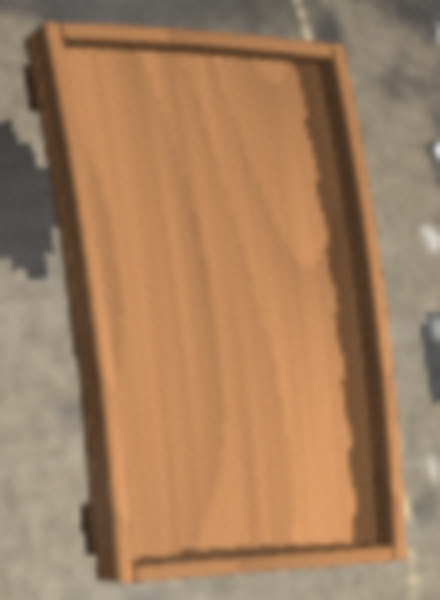

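```bash
cat >> h.py <<'E'
def fit(P,Q):  # 2D rigid local P -> world Q
    P=np.array(P,float);Q=np.array(Q,float);p0=P.mean(0);q0=Q.mean(0);a=P-p0;b=Q-q0
    th=np.arctan2((a[:,0]*b[:,1]-a[:,1]*b[:,0]).sum(),(a*b).sum());c,s=np.cos(th),np.sin(th);M=np.array([[c,-s],[s,c]])
    t=q0-M@p0;res=Q-(P@M.T+t);return th,t,res.round(1)
E
python3 - <<'E'
from h import *
w=dict(np.load("w1.npz"));w["n"]="wrist"
C=lambda u,v:(210+u/3,40+v/3)
L=[((44,98),(-112,-66),18),((317,90),(-112,66),18),((325,542),(112,66),18),
((118,228),(-45,-31),36),((250,223),(-45,31),36),((125,417),(45,-31),36),((257,412),(45,31),36),((149,137),(-87.5,-14),32),((210,134),(-87.5,14),32),
((291,172),(-66,48),59),((87,458),(56.5,-48),61),((295,452),(56.5,48),61)]
Q=[onz(w,*C(*a),z)[:2] for a,b,z in L]
th,t,r=fit([b for a,b,z in L],Q);print("jig",np.degrees(th),t);print(r.tolist())
c,s=np.cos(th),np.sin(th);M=np.array([[c,-s],[s,c]])
k=onz(w,*C(249,60),88)[:2];kl=M.T@(k-t);print("knob",k,kl,"vec",kl-[-66,48])
print("block near corners",[(M.T@(onz(w,*C(*p),44)[:2]-t)).round(1) for p in((128,150),(231,148),(140,447),(243,447))])
B=lambda u,v:(60+u/6,130+v/6)
q=[onz(w,*B(*p),26)[:2] for p in((72,192),(605,42),(632,208),(112,345))]
print("blank",q); th2,t2,r2=fit([(-24,-80),(-24,80),(24,80),(24,-80)],q);print(np.degrees(th2),t2,r2.tolist())
T=lambda u,v:(395+u/4,5+v/4)
q=[onz(w,*T(*p),34)[:2] for p in((38,27),(340,45),(405,553),(115,578))]
print("tray",q); th3,t3,r3=fit([(-108,-70),(-108,70),(108,70),(108,-70)],q);print(np.degrees(th3),t3,r3.tolist())
E
```

```text
jig -10.896437124227775 [539.06858277  82.40725959]
[[1.6, 1.3], [1.9, -1.5], [-0.9, -0.9], [0.6, 1.2], [-0.0, -0.9], [-2.1, 1.4], [-2.6, 0.7], [0.7, -0.5], [0.3, -0.6], [-0.0, -0.7], [0.5, 2.2], [0.1, -1.8]]
knob [436.7 131.9] [-109.87875481   29.2492279 ] vec [-43.87875481 -18.7507721 ]
block near corners [array([-79.5, -23.4]), array([-78.7,  22.4]), array([ 55.6, -23.1]), array([57.1, 24. ])]
blank [array([ 477.6, -238. ]), array([485. , -71.9]), array([526.1, -75.7]), array([ 521. , -238.5])]
-2.229245077288772 [ 502.425 -156.025] [[2.3, -3.0], [3.4, 3.3], [-3.4, 1.3], [-2.3, -1.6]]
tray [array([376. , 317.4]), array([386.5, 457. ]), array([596.6, 439.7]), array([584.9, 300.6])]
-4.623077165961125 [486.    378.675] [[3.3, -0.2], [2.5, -0.2], [-2.7, -0.0], [-3.1, 0.4]]
```

The strap sits at about 1.17 rad, so I'll pinch the knob and swing it fully open first.

```bash
python3 -m creep '[{"tx":-45,"ty":16,"tz":-30,"rx":0,"ry":0,"rz":0.03,"fingers":100},{"tx":-90,"ty":32,"tz":-65,"rx":0,"ry":0,"rz":0.03,"fingers":100},{"tx":-130,"ty":45,"tz":-105,"rx":0,"ry":0,"rz":0.03,"fingers":100},{"tx":-145,"ty":51,"tz":-160,"rx":0,"ry":0,"rz":0.03,"fingers":100},{"tx":-145,"ty":51,"tz":-210,"rx":0,"ry":0,"rz":0.03,"fingers":100},{"tx":-145,"ty":51,"tz":-240,"rx":0,"ry":0,"rz":0.03,"fingers":100},{"tx":-145,"ty":51,"tz":-240,"rx":0,"ry":0,"rz":0.03,"fingers":100}]'
python3 - <<'E'
from h import *
ob();w=cam("wrist");cv2.imwrite("pics/f.png",w["px"]);d=cam("side");crop(d,250,170,130,90,6,"f2.png")
E
```

```text
t: 3.12
ee_pos: [433.2, 131.6, 89.2]
orientation: [-1.567, 0.154, -0.147]
ft_force: [-0.1, 0.3, 0.4]
width: 53.5
t 3.12 p [433.2 131.6  89.2] rv [-1.567  0.154 -0.147] F [-0.1  0.3  0.4] M [-0.03  0.02 -0.1 ] w 53.5
```

View pics/f.png

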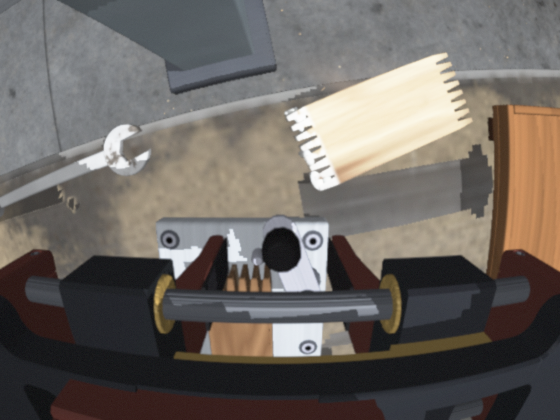

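View pics/f2.png

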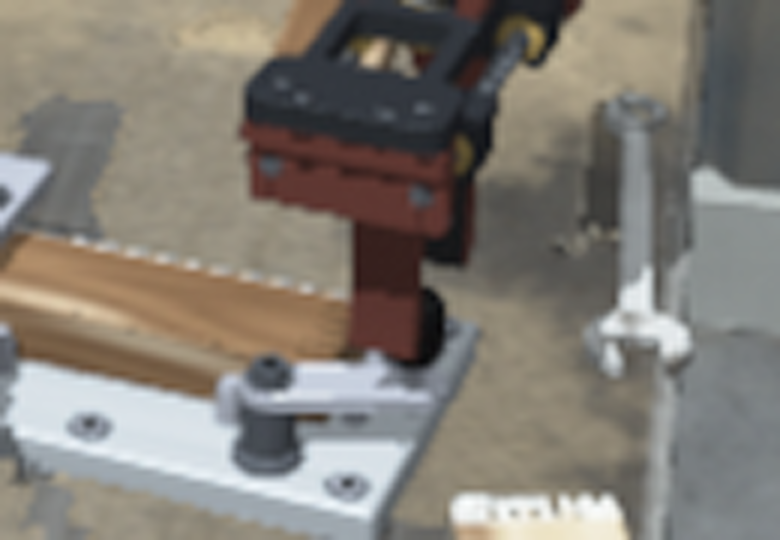

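```bash
python3 - <<'E'
from h import *
o=ob();w=cam("wrist");print(onz(w,281,249,82), proj(w,o["ee_pos"]), proj(w,o["ee_pos"]+np.array([0,0,-8])))
E
```

```text
t 3.23 p [435.3 131.8  91.3] rv [-1.565  0.151 -0.152] F [ 0.5 -0.7 -0.8] M [ 0.04 -0.03 -0.05] w 53.2
[432.8 133.7  82. ] (np.float64(278.4621909762043), np.float64(260.7100457190721)) (np.float64(278.40264928483526), np.float64(254.7919692823963))
```

```bash
python3 -m creep '[{"tx":-1,"ty":1,"tz":-18,"rx":0,"ry":0,"rz":0,"fingers":100},{"tx":-1,"ty":1,"tz":-18,"rx":0,"ry":0,"rz":0,"fingers":255},{"tx":-1,"ty":1,"tz":-18,"rx":0,"ry":0,"rz":0,"fingers":255},{"tx":-1,"ty":1,"tz":-18,"rx":0,"ry":0,"rz":0,"fingers":255},{"tx":-2,"ty":6,"tz":-18,"rx":0,"ry":0,"rz":0,"fingers":255},{"tx":-2,"ty":11,"tz":-18,"rx":0,"ry":0,"rz":0,"fingers":255},{"tx":-2,"ty":16,"tz":-18,"rx":0,"ry":0,"rz":0,"fingers":255},{"tx":-2,"ty":16,"tz":-18,"rx":0,"ry":0,"rz":0,"fingers":255}]'
python3 - <<'E'
from h import *
ob();w=cam("wrist");crop(w,130,180,250,170,3,"g.png");d=cam("side");crop(d,250,170,130,90,6,"g2.png")
E
```

```text
t: 4.28
ee_pos: [431.3, 146.3, 73.0]
orientation: [-1.567, 0.155, -0.15]
ft_force: [-4.7, -5.4, 11.1]
width: 20.8
t 4.28 p [431.3 146.3  73. ] rv [-1.567  0.155 -0.15 ] F [-4.7 -5.4 11.1] M [-1.15  0.82 -0.35] w 20.8
```

View pics/g.png

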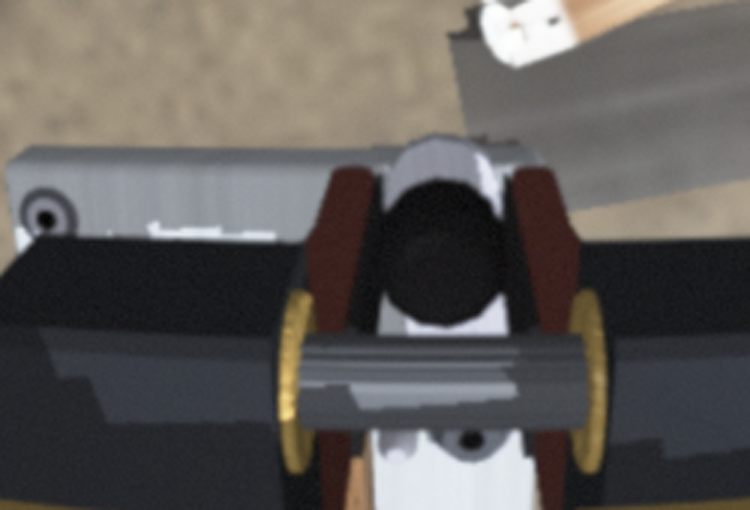

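View pics/g2.png

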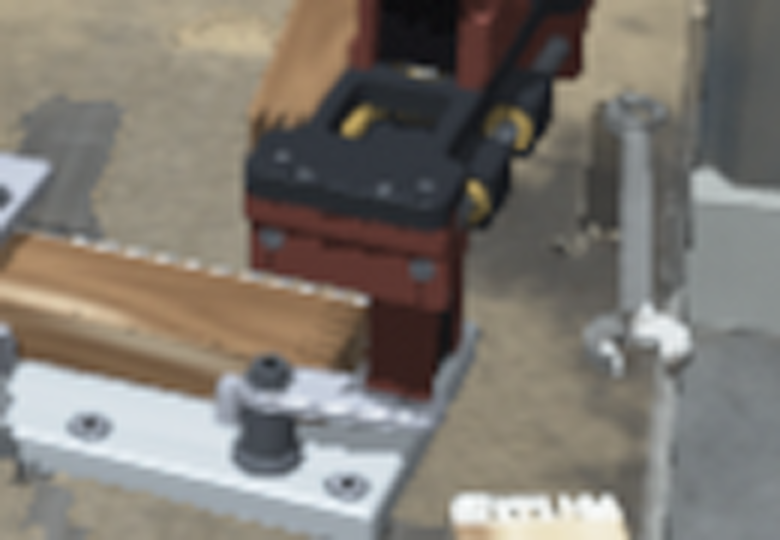

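```bash
python3 -m creep '[{"tx":-1,"ty":0,"tz":0,"rx":0,"ry":0,"rz":0,"fingers":0},{"tx":-1,"ty":0,"tz":0,"rx":0,"ry":0,"rz":0,"fingers":0},{"tx":-1,"ty":0,"tz":45,"rx":0,"ry":0,"rz":0,"fingers":0},{"tx":42,"ty":-30,"tz":60,"rx":0,"ry":0,"rz":0,"fingers":0},{"tx":86,"ty":-61,"tz":40,"rx":0,"ry":0,"rz":0,"fingers":0},{"tx":86,"ty":-61,"tz":-15,"rx":0,"ry":0,"rz":0,"fingers":0},{"tx":86,"ty":-61,"tz":-43,"rx":0,"ry":0,"rz":0,"fingers":0},{"tx":86,"ty":-61,"tz":-43,"rx":0,"ry":0,"rz":0,"fingers":0}]'
python3 - <<'E'
from h import *
ob();w=cam("wrist");cv2.imwrite("pics/i.png",w["px"])
E
```

```text
t: 5.38
ee_pos: [518.7, 85.9, 28.2]
orientation: [-1.566, 0.154, -0.151]
ft_force: [0.0, 0.4, -0.0]
width: 87.6
t 5.38 p [518.7  85.9  28.2] rv [-1.566  0.154 -0.151] F [ 0.   0.4 -0. ] M [-0.01  0.   -0.05] w 87.6
```

View pics/i.png

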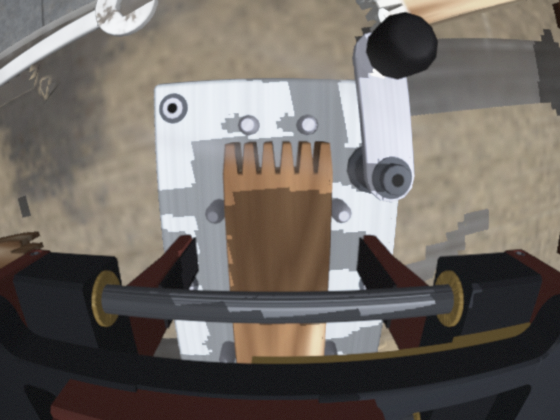

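```bash
python3 -m creep '[{"tx":0,"ty":0,"tz":0,"rx":0,"ry":0,"rz":0,"fingers":255},{"tx":0,"ty":0,"tz":0,"rx":0,"ry":0,"rz":0,"fingers":255},{"tx":0,"ty":0,"tz":0,"rx":0,"ry":0,"rz":0,"fingers":255},{"tx":0,"ty":0,"tz":0,"rx":0,"ry":0,"rz":0,"fingers":255}]'
python3 - <<'E'
from h import *
ob();w=cam("wrist");crop(w,130,60,300,200,2.6,"j.png")
E
```

```text
t: 5.92
ee_pos: [519.1, 86.0, 29.9]
orientation: [-1.565, 0.152, -0.152]
ft_force: [0.1, -0.0, -0.1]
width: 51.2
t 5.92 p [519.1  86.   29.9] rv [-1.565  0.152 -0.152] F [ 0.1 -0.  -0.1] M [0.01 0.03 0.06] w 51.2
```

View pics/j.png

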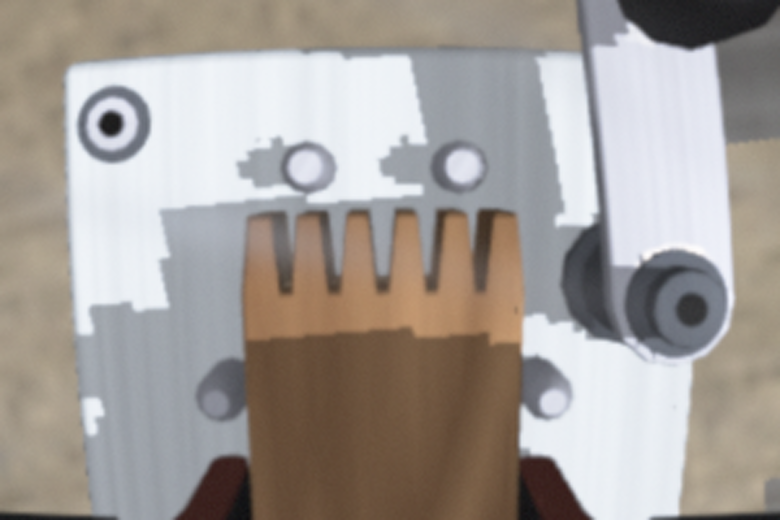

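```bash
python3 -m creep '[{"tx":0,"ty":0,"tz":0,"rx":0,"ry":0,"rz":0,"fingers":255},{"tx":0,"ty":0,"tz":0,"rx":0,"ry":0,"rz":0,"fingers":255},{"tx":0,"ty":0,"tz":2.5,"rx":0.005,"ry":0.026,"rz":0,"fingers":255},{"tx":0,"ty":0,"tz":5.5,"rx":0.01,"ry":0.051,"rz":0,"fingers":255},{"tx":0,"ty":0,"tz":5.5,"rx":0.01,"ry":0.051,"rz":0,"fingers":255}]'
python3 - <<'E'
from h import *
ob();w=cam("wrist");crop(w,130,60,300,200,2.6,"k.png");d=cam("side");crop(d,210,180,130,90,6,"k2.png")
E
```

```text
t: 6.6
ee_pos: [519.3, 85.9, 35.1]
orientation: [-1.56, 0.193, -0.112]
ft_force: [-0.2, -0.0, -2.4]
width: 47.9
t 6.6 p [519.3  85.9  35.1] rv [-1.56   0.193 -0.112] F [-0.2 -0.  -2.4] M [-0.   -0.05 -0.  ] w 47.9
```

View pics/k.png

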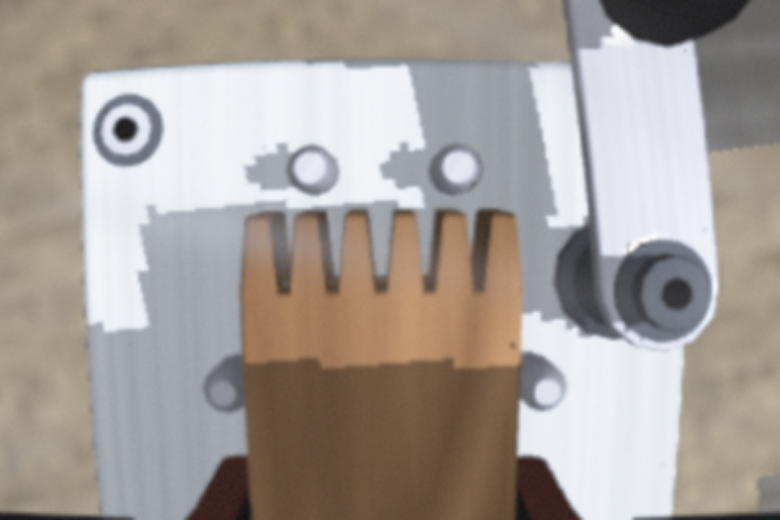

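View pics/k2.png

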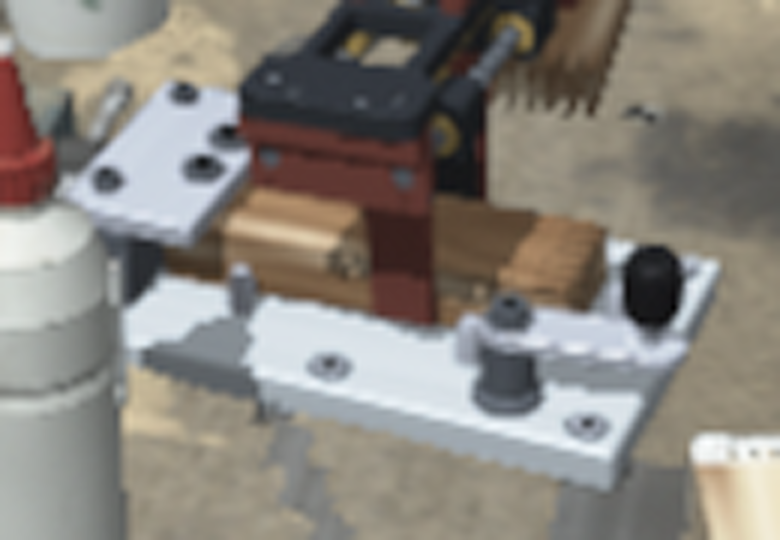

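```bash
python3 -m creep '[{"tx":0,"ty":0,"tz":4,"rx":0.007,"ry":0.034,"rz":0,"fingers":255},{"tx":-0.5,"ty":0,"tz":7.5,"rx":0.013,"ry":0.069,"rz":0,"fingers":255},{"tx":-1.5,"ty":0.3,"tz":11,"rx":0.02,"ry":0.103,"rz":0,"fingers":255},{"tx":-5,"ty":1,"tz":11,"rx":0.02,"ry":0.103,"rz":0,"fingers":255},{"tx":-10,"ty":2,"tz":11,"rx":0.02,"ry":0.103,"rz":0,"fingers":255},{"tx":-10,"ty":2,"tz":11,"rx":0.02,"ry":0.103,"rz":0,"fingers":255}]'
python3 - <<'E'
from h import *
ob();w=cam("wrist");crop(w,130,60,300,200,2.6,"l.png");d=cam("side");crop(d,210,180,130,90,6,"l2.png")
E
```

```text
t: 7.45
ee_pos: [507.7, 88.1, 45.9]
orientation: [-1.547, 0.275, -0.028]
ft_force: [-0.9, -0.7, -1.3]
width: 48.2
t 7.45 p [507.7  88.1  45.9] rv [-1.547  0.275 -0.028] F [-0.9 -0.7 -1.3] M [ 0.01 -0.11 -0.05] w 48.2
```

View pics/l.png

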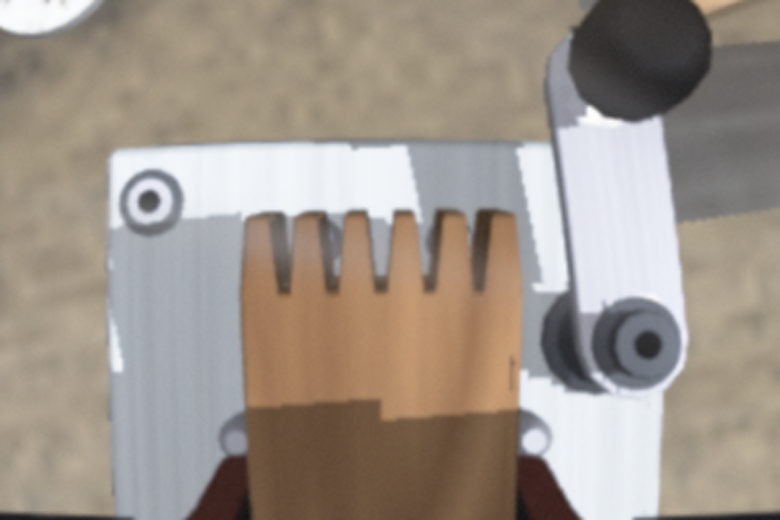

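View pics/l2.png

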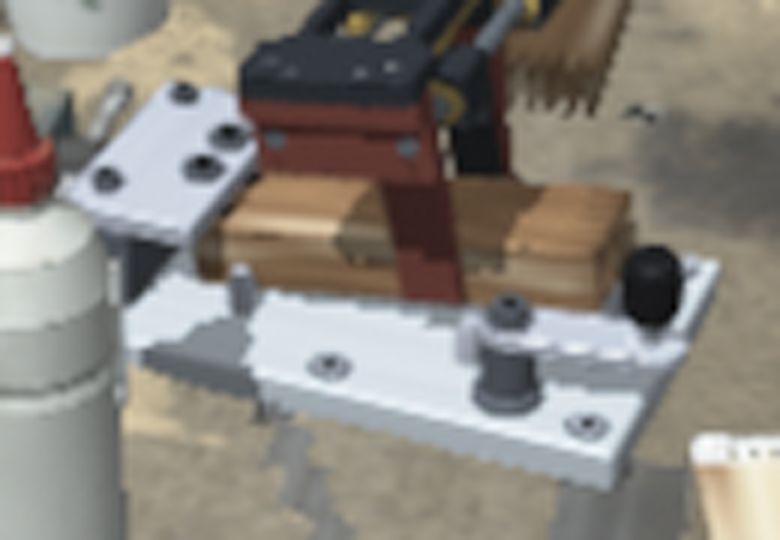

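```bash
python3 -m creep '[{"tx":-8,"ty":1.5,"tz":2.5,"rx":0,"ry":0,"rz":0,"fingers":255},{"tx":-16,"ty":3,"tz":4,"rx":0,"ry":0,"rz":0,"fingers":255},{"tx":-24,"ty":4.5,"tz":5,"rx":0,"ry":0,"rz":0,"fingers":255},{"tx":-36,"ty":7,"tz":7,"rx":0,"ry":0,"rz":0,"fingers":255},{"tx":-45,"ty":8.5,"tz":10,"rx":0,"ry":0,"rz":0,"fingers":255},{"tx":-45,"ty":8.5,"tz":45,"rx":0,"ry":0,"rz":0,"fingers":255},{"tx":-55,"ty":12,"tz":90,"rx":-0.015,"ry":-0.077,"rz":0,"fingers":255},{"tx":-60,"ty":60,"tz":90,"rx":-0.03,"ry":-0.154,"rz":0,"fingers":255},{"tx":-60,"ty":60,"tz":90,"rx":-0.03,"ry":-0.154,"rz":0,"fingers":255}]'
python3 - <<'E'
from h import *
ob();d=cam("side");crop(d,170,120,200,150,4,"m2.png")
E
```

```text
t: 8.68
ee_pos: [447.5, 150.1, 137.1]
orientation: [-1.565, 0.148, -0.15]
ft_force: [1.1, -0.7, -1.3]
width: 47.8
t 8.68 p [447.5 150.1 137.1] rv [-1.565  0.148 -0.15 ] F [ 1.1 -0.7 -1.3] M [0.03 0.02 0.03] w 47.8
```

View pics/m2.png

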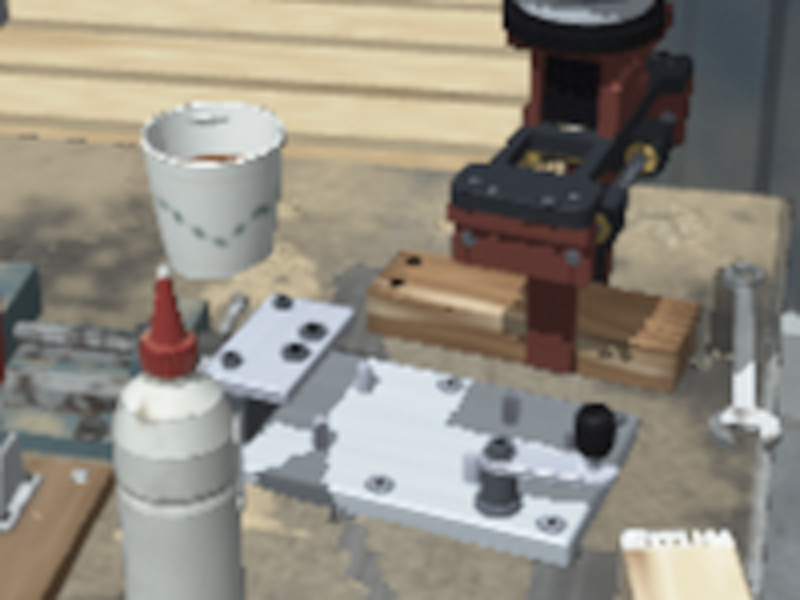

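The block is clear of the jig with its holes at the far end, held level. Next is the carry to the tray.

```bash
python3 -m creep '[{"tx":0,"ty":55,"tz":0,"rx":0,"ry":0,"rz":0.03,"fingers":255},{"tx":0,"ty":110,"tz":0,"rx":0,"ry":0,"rz":0.06,"fingers":255},{"tx":5,"ty":165,"tz":-5,"rx":0,"ry":0,"rz":0.11,"fingers":255},{"tx":18,"ty":215,"tz":-30,"rx":0,"ry":0,"rz":0.11,"fingers":255},{"tx":18,"ty":230,"tz":-75,"rx":0,"ry":0,"rz":0.11,"fingers":255},{"tx":18,"ty":230,"tz":-85,"rx":0,"ry":0,"rz":0.11,"fingers":255},{"tx":18,"ty":230,"tz":-85,"rx":0,"ry":0,"rz":0.11,"fingers":255}]'
python3 - <<'E'
from h import *
ob();w=cam("wrist");cv2.imwrite("pics/n.png",w["px"]);d=cam("side");crop(d,170,220,200,150,4,"n2.png")
E
```

```text
t: 9.6
ee_pos: [466.6, 376.3, 50.4]
orientation: [-1.572, 0.068, -0.065]
ft_force: [0.0, -0.3, -1.3]
width: 47.7
t 9.6 p [466.6 376.3  50.4] rv [-1.572  0.068 -0.065] F [ 0.  -0.3 -1.3] M [0.   0.04 0.02] w 47.7
```

View pics/n.png

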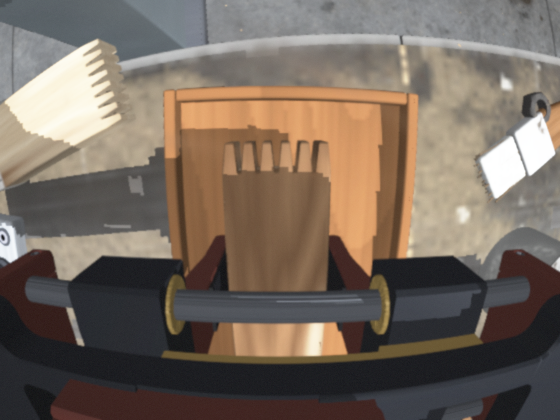

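View pics/n2.png

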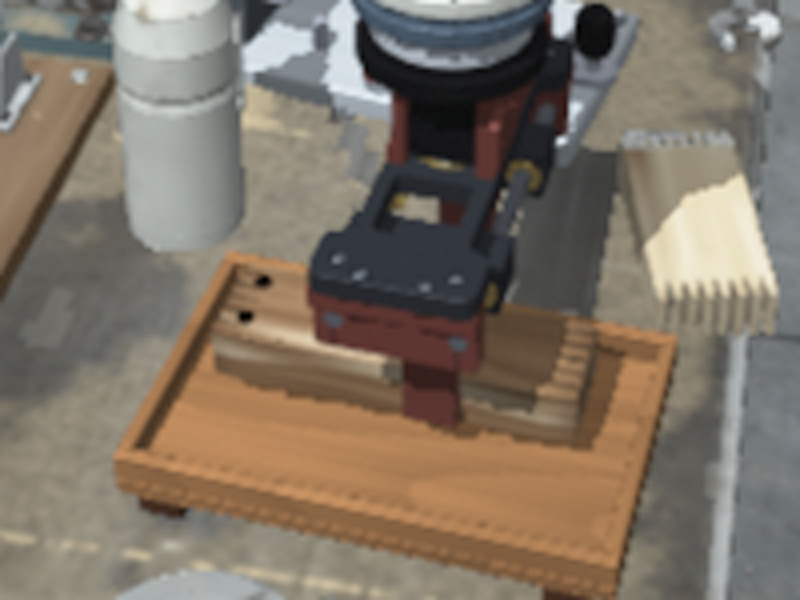

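```bash
python3 -m creep '[{"tx":-1,"ty":4,"tz":-13,"rx":0,"ry":0,"rz":0,"fingers":255},{"tx":-1,"ty":4,"tz":-16,"rx":0,"ry":0,"rz":0,"fingers":255},{"tx":-1,"ty":4,"tz":-16,"rx":0,"ry":0,"rz":0,"fingers":255}]'
```

```text
t: 10.07
ee_pos: [465.8, 381.8, 35.1]
orientation: [-1.57, 0.066, -0.066]
ft_force: [0.5, -0.4, -2.1]
width: 47.6
```

```bash
python3 -m creep '[{"tx":0,"ty":0,"tz":-2.5,"rx":0,"ry":0,"rz":0,"fingers":255},{"tx":0,"ty":0,"tz":-2.5,"rx":0,"ry":0,"rz":0,"fingers":255}]'
python3 -m creep '[{"tx":0,"ty":0,"tz":0,"rx":0,"ry":0,"rz":0,"fingers":60},{"tx":0,"ty":0,"tz":0,"rx":0,"ry":0,"rz":0,"fingers":60},{"tx":0,"ty":0,"tz":30,"rx":0,"ry":0,"rz":0,"fingers":60},{"tx":0,"ty":0,"tz":80,"rx":0,"ry":0,"rz":0,"fingers":0}]'
python3 - <<'E'
from h import *
w=cam("wrist");cv2.imwrite("pics/o.png",w["px"]);d=cam("side");crop(d,170,220,200,150,4,"o2.png")
E
```

```text
t: 10.32
ee_pos: [465.9, 382.0, 32.6]
orientation: [-1.57, 0.066, -0.066]
ft_force: [0.1, -0.6, -2.4]
width: 47.8
t: 10.82
ee_pos: [465.0, 381.2, 112.2]
orientation: [-1.572, 0.068, -0.064]
ft_force: [0.5, 0.8, 0.1]
width: 73.5
```

View pics/o.png

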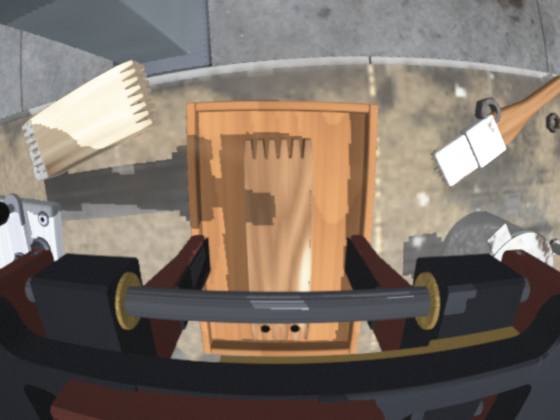

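View pics/o2.png

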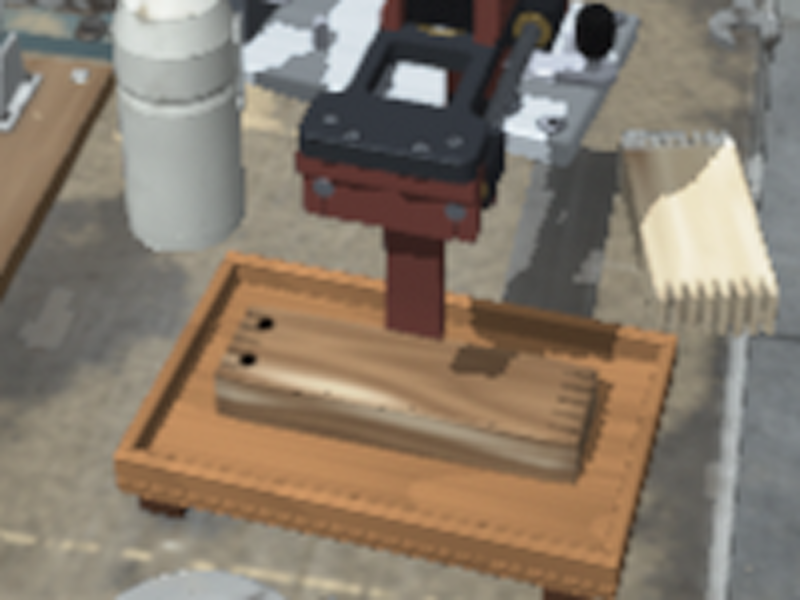

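The drilled block lies flat inside the tray, holes visible and rims clear. Next I go to the blank.

```bash
python3 -m creep '[{"tx":-5,"ty":-30,"tz":50,"rx":0,"ry":0,"rz":-0.1,"fingers":0},{"tx":-5,"ty":-85,"tz":75,"rx":0,"ry":0,"rz":-0.28,"fingers":0},{"tx":0,"ty":-145,"tz":75,"rx":0,"ry":0,"rz":-0.46,"fingers":0},{"tx":5,"ty":-205,"tz":75,"rx":0,"ry":0,"rz":-0.64,"fingers":0},{"tx":10,"ty":-265,"tz":75,"rx":0,"ry":0,"rz":-0.82,"fingers":0},{"tx":15,"ty":-325,"tz":75,"rx":0,"ry":0,"rz":-1.0,"fingers":0},{"tx":20,"ty":-385,"tz":75,"rx":0,"ry":0,"rz":-1.18,"fingers":0},{"tx":30,"ty":-445,"tz":75,"rx":0,"ry":0,"rz":-1.36,"fingers":0},{"tx":35,"ty":-500,"tz":75,"rx":0,"ry":0,"rz":-1.53,"fingers":0},{"tx":35,"ty":-540,"tz":75,"rx":0,"ry":0,"rz":-1.53,"fingers":0}]'
python3 -m creep '[{"tx":0,"ty":-20,"tz":0,"rx":0,"ry":0,"rz":0,"fingers":0},{"tx":0,"ty":-20,"tz":0,"rx":0,"ry":0,"rz":0,"fingers":0}]'
python3 - <<'E'
from h import *
ob();w=cam("wrist");cv2.imwrite("pics/p.png",w["px"]);np.savez("w2.npz",**w)
E
```

```text
t: 12.18
ee_pos: [501.1, -160.4, 187.5]
orientation: [-1.187, 1.243, -1.244]
ft_force: [-0.8, 0.7, 0.0]
width: 87.6
t: 12.42
ee_pos: [500.8, -178.4, 187.4]
orientation: [-1.188, 1.242, -1.242]
ft_force: [0.7, 0.6, 0.3]
width: 87.8
t 12.43 p [ 500.8 -178.4  187.4] rv [-1.188  1.242 -1.242] F [0.7 0.6 0.3] M [-0.04  0.07  0.  ] w 87.8
```

View pics/p.png

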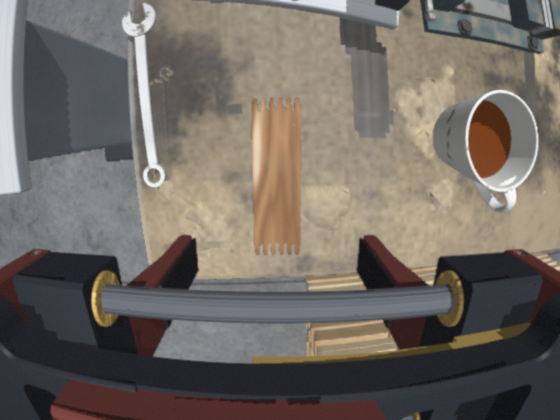

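```bash
python3 - <<'E'
from h import *
w=dict(np.load("w2.npz"));w["n"]="wrist";crop(w,235,85,85,180,3.3,"q.png")
hsv=cv2.cvtColor(w["px"],cv2.COLOR_BGR2HSV);m=((hsv[...,1]>95)&(hsv[...,0]<16)&(hsv[...,2]>60)).astype(np.uint8)
m[:85]=0;m[265:]=0;m[:,:235]=0;m[:,320:]=0
ys,xs=np.nonzero(m)
m=cv2.morphologyEx(m,cv2.MORPH_CLOSE,np.ones((5,5)))
P=np.array([onz(w,x,y,26)[:2] for y,x in zip(*np.nonzero(m))],np.float32)
print(len(P),cv2.minAreaRect(P), [onz(w,*p,26) for p in((253,98),(300,98),(301,253),(254,253))])
E
```

```text
6061 ((501.5146179199219, -161.1295166015625), (155.97930908203125, 45.941993713378906), 87.97583770751953) [array([482.6, -82.1,  26. ]), array([527.3, -84. ,  26. ]), array([ 523.6, -240. ,   26. ]), array([ 474.9, -237.9,   26. ])]
```

View pics/q.png

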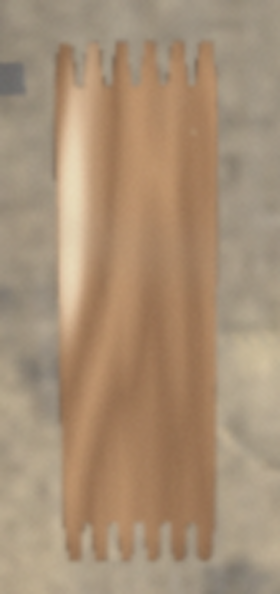

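```bash
python3 - <<'E'
from h import *
o=ob();A=R.from_rotvec(o["orientation"]).as_matrix();print(A.round(4),np.degrees(np.arctan2(A[1,2],A[0,2])))
E
```

```text
t 12.47 p [ 500.7 -177.5  187.4] rv [-1.188  1.242 -1.241] F [-0.8  0.5  0.4] M [-0.11  0.06 -0.09] w 87.9
[[-4.36e-02 -5.00e-04  9.99e-01]
 [-9.99e-01  6.00e-04 -4.36e-02]
 [-6.00e-04 -1.00e+00 -6.00e-04]] -2.4984404705809404
```

```bash
python3 -m creep '[{"tx":1,"ty":25,"tz":-40,"rx":0,"ry":0,"rz":0.007,"fingers":0},{"tx":1.5,"ty":37,"tz":-90,"rx":0,"ry":0,"rz":0.007,"fingers":0},{"tx":1.5,"ty":37,"tz":-140,"rx":0,"ry":0,"rz":0.007,"fingers":0},{"tx":1.5,"ty":37,"tz":-174,"rx":0,"ry":0,"rz":0.007,"fingers":0},{"tx":1.5,"ty":37,"tz":-175,"rx":0,"ry":0,"rz":0.007,"fingers":150},{"tx":1.5,"ty":37,"tz":-175,"rx":0,"ry":0,"rz":0.007,"fingers":255},{"tx":1.5,"ty":37,"tz":-175,"rx":0,"ry":0,"rz":0.007,"fingers":255},{"tx":1.5,"ty":37,"tz":-175,"rx":0,"ry":0,"rz":0.007,"fingers":255},{"tx":1.5,"ty":37,"tz":-175,"rx":0,"ry":0,"rz":0.007,"fingers":255},{"tx":1.5,"ty":37,"tz":-175,"rx":0,"ry":0,"rz":0.007,"fingers":255}]'
python3 - <<'E'
from h import *
o=ob();w=cam("wrist");cv2.imwrite("pics/r.png",w["px"])
E
```

```text
t: 13.72
ee_pos: [502.7, -141.1, 13.7]
orientation: [-1.191, 1.235, -1.237]
ft_force: [-1.2, 1.0, 8.2]
width: 47.8
t 13.72 p [ 502.7 -141.1   13.7] rv [-1.191  1.235 -1.237] F [-1.2  1.   8.2] M [ 0.13  0.38 -0.01] w 47.8
```

View pics/r.png

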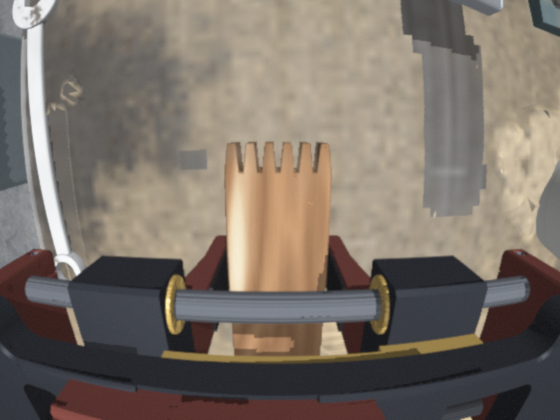

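```bash
python3 -m creep '[{"tx":0,"ty":0,"tz":30,"rx":0,"ry":0,"rz":0,"fingers":255},{"tx":0,"ty":0,"tz":60,"rx":0,"ry":0,"rz":0,"fingers":255},{"tx":0,"ty":0,"tz":60,"rx":0,"ry":0,"rz":0,"fingers":255}]'
python3 - <<'E'
from h import *
o=ob();w=cam("wrist");cv2.imwrite("pics/s.png",w["px"]);crop(w,200,120,160,140,5,"s1.png")
print(o["qpos"].round(2))
A=R.from_rotvec(o["orientation"]).as_matrix()
for z in (10,12,14):
  for p in((228,143),(330,143)): 
    q=onz(w,*p,o["ee_pos"][2]-z+26); print(z,q,(A.T@(q-o["ee_pos"])).round(1))
s=cam("side");crop(s,220,80,200,150,4,"s2.png")
E
```

```text
t: 14.15
ee_pos: [504.0, -141.6, 74.7]
orientation: [-1.189, 1.232, -1.239]
ft_force: [0.1, -0.4, -1.0]
width: 47.7
t 14.15 p [ 504.  -141.6   74.7] rv [-1.189  1.232 -1.239] F [ 0.1 -0.4 -1. ] M [-0.03  0.06 -0.  ] w 47.7
[-0.3   0.52  1.95  0.    0.67 -0.26]
10 [486.1 -81.4  90.7] [-59.5 -16.1 -20. ]
10 [528.9 -82.9  90.7] [-59.5 -15.9  22.8]
12 [485.8 -81.5  88.7] [-59.4 -14.1 -20.3]
12 [529.3 -83.   88.7] [-59.5 -13.9  23.2]
14 [485.5 -81.6  86.7] [-59.3 -12.1 -20.6]
14 [529.6 -83.1  86.7] [-59.4 -11.9  23.5]
```

View pics/s1.png

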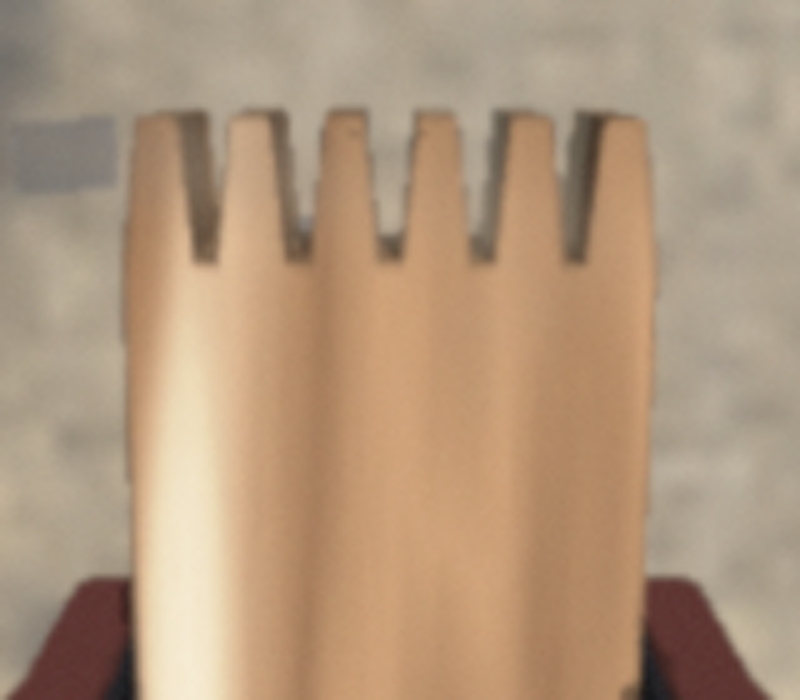

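View pics/s2.png

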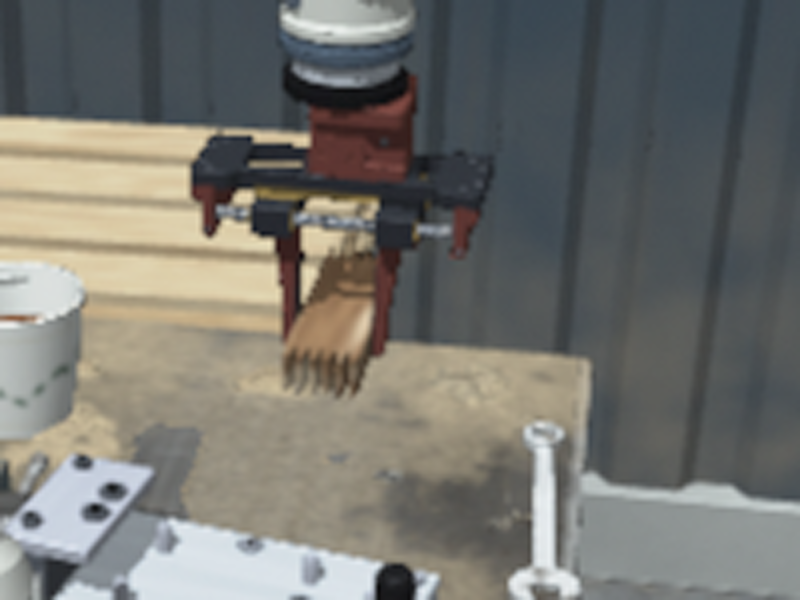

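```bash
python3 -m creep '[{"tx":-5,"ty":20,"tz":50,"rx":0,"ry":0,"rz":0.1,"fingers":255},{"tx":-12,"ty":50,"tz":80,"rx":0,"ry":0,"rz":0.28,"fingers":255},{"tx":-20,"ty":85,"tz":80,"rx":0,"ry":0,"rz":0.46,"fingers":255},{"tx":-27,"ty":120,"tz":80,"rx":0,"ry":0,"rz":0.64,"fingers":255},{"tx":-34,"ty":150,"tz":80,"rx":0,"ry":0,"rz":0.82,"fingers":255},{"tx":-40,"ty":180,"tz":80,"rx":0,"ry":0,"rz":1.0,"fingers":255},{"tx":-47,"ty":210,"tz":80,"rx":0,"ry":0,"rz":1.18,"fingers":255},{"tx":-54,"ty":239,"tz":80,"rx":0,"ry":0,"rz":1.36,"fingers":255},{"tx":-54,"ty":239,"tz":80,"rx":0,"ry":0,"rz":1.41,"fingers":255},{"tx":-54,"ty":239,"tz":80,"rx":0,"ry":0,"rz":1.41,"fingers":255}]'
python3 - <<'E'
from h import *
o=ob();o=ob();A=R.from_rotvec(o["orientation"]).as_matrix();print(A.round(4),np.degrees(np.arctan2(A[1,2],A[0,2])))
w=cam("wrist");cv2.imwrite("pics/u.png",w["px"])
E
```

```text
t: 15.5
ee_pos: [447.6, 98.1, 151.6]
orientation: [-1.566, 0.156, -0.153]
ft_force: [0.1, 0.2, -1.3]
width: 47.5
t 15.5 p [447.6  98.1 151.6] rv [-1.566  0.156 -0.153] F [ 0.1  0.2 -1.3] M [-0.02  0.04 -0.01] w 47.5
t 15.5 p [447.6  98.1 151.6] rv [-1.566  0.156 -0.153] F [ 0.1  0.2 -1.3] M [-0.02  0.04 -0.01] w 47.5
[[ 9.807e-01 -2.200e-03  1.954e-01]
 [-1.954e-01 -4.000e-04  9.807e-01]
 [-2.000e-03 -1.000e+00 -9.000e-04]] 78.73083377723596
```

View pics/u.png

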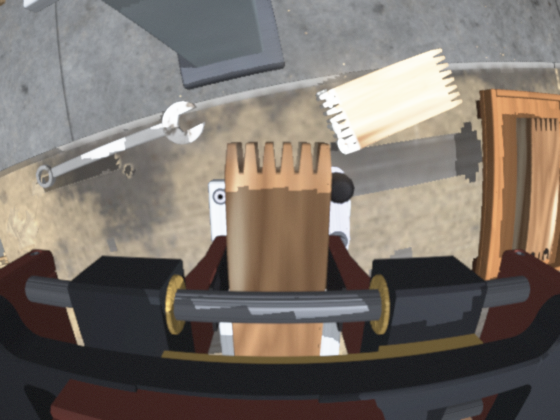

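```bash
python3 -m creep '[{"tx":15,"ty":-2,"tz":-10,"rx":0.015,"ry":0.077,"rz":0.003,"fingers":255},{"tx":40,"ty":-6,"tz":-25,"rx":0.03,"ry":0.154,"rz":0.003,"fingers":255},{"tx":40,"ty":-6,"tz":-60,"rx":0.03,"ry":0.154,"rz":0.003,"fingers":255},{"tx":40,"ty":-6,"tz":-77,"rx":0.03,"ry":0.154,"rz":0.003,"fingers":255},{"tx":40,"ty":-6,"tz":-77,"rx":0.03,"ry":0.154,"rz":0.003,"fingers":255},{"tx":40,"ty":-6,"tz":-77,"rx":0.03,"ry":0.154,"rz":0.003,"fingers":255}]'
python3 - <<'E'
from h import *
o=ob();A=R.from_rotvec(o["orientation"]).as_matrix();print(A.round(4),np.degrees(np.arctan2(A[1,2],A[0,2])))
w=cam("wrist");crop(w,130,60,300,200,2.6,"v.png");d=cam("side");crop(d,210,160,130,100,6,"v2.png");s=cam("scene");crop(s,220,190,130,80,6,"v3.png")
E
```

```text
t: 16.3
ee_pos: [488.6, 92.0, 76.4]
orientation: [-1.547, 0.274, -0.03]
ft_force: [0.2, 0.3, -1.3]
width: 47.5
t 16.3 p [488.6  92.   76.4] rv [-1.547  0.274 -0.03 ] F [ 0.2  0.3 -1.3] M [-0.02 -0.06 -0.08] w 47.5
[[ 9.693e-01 -1.527e-01  1.927e-01]
 [-1.904e-01  2.970e-02  9.813e-01]
 [-1.556e-01 -9.878e-01 -3.000e-04]] 78.8893475966529
```

View pics/v.png

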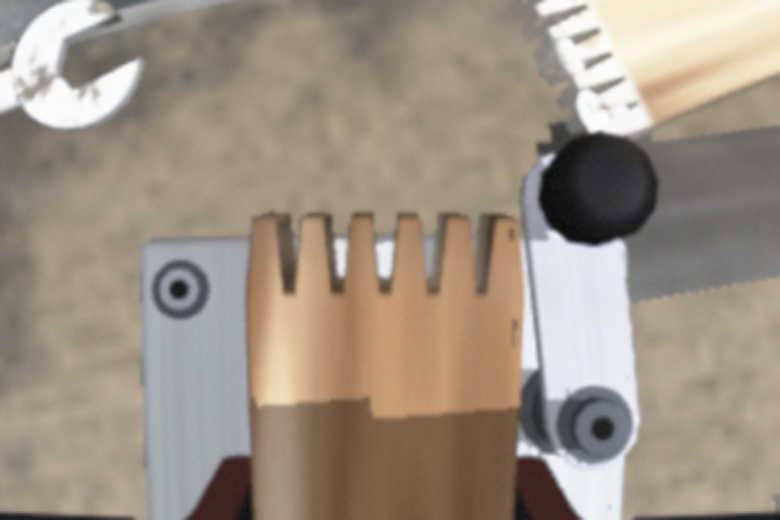

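View pics/v2.png

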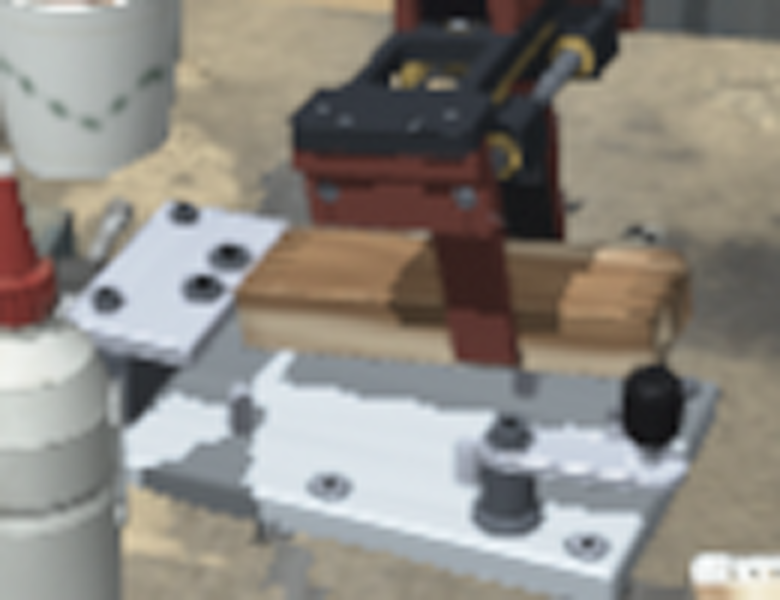

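View pics/v3.png

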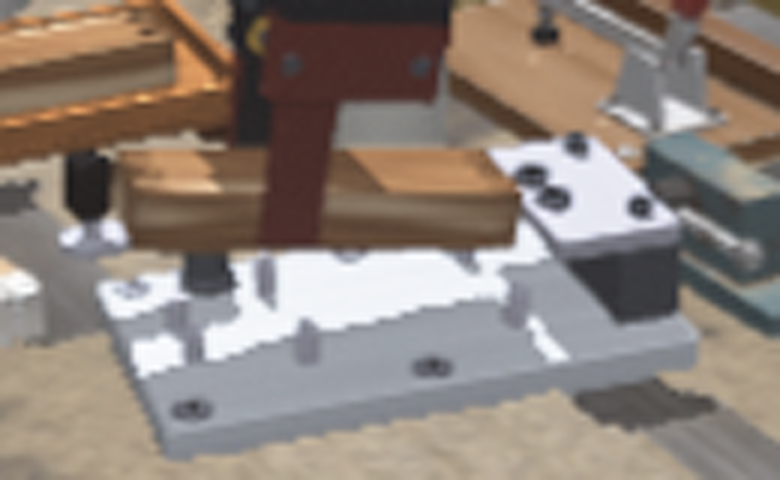

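```bash
python3 -m creep '[{"tx":0,"ty":0,"tz":-12,"rx":0,"ry":0,"rz":0,"fingers":255},{"tx":0,"ty":0,"tz":-20,"rx":0,"ry":0,"rz":0,"fingers":255},{"tx":0,"ty":0,"tz":-24,"rx":0,"ry":0,"rz":0,"fingers":255},{"tx":0,"ty":0,"tz":-24,"rx":0,"ry":0,"rz":0,"fingers":255},{"tx":0,"ty":0,"tz":-24,"rx":0,"ry":0,"rz":0,"fingers":255}]'
python3 - <<'E'
from h import *
o=ob()
w=cam("wrist");crop(w,130,60,300,200,2.6,"x.png");d=cam("side");crop(d,210,160,130,100,6,"x2.png");s=cam("scene");crop(s,220,190,130,80,6,"x3.png")
E
```

```text
t: 17.08
ee_pos: [488.5, 92.0, 51.7]
orientation: [-1.547, 0.274, -0.029]
ft_force: [0.7, -0.4, -1.2]
width: 47.5
t 17.07 p [488.5  92.   51.7] rv [-1.547  0.274 -0.029] F [ 0.7 -0.4 -1.2] M [-0.03 -0.1   0.03] w 47.5
```

View pics/x.png

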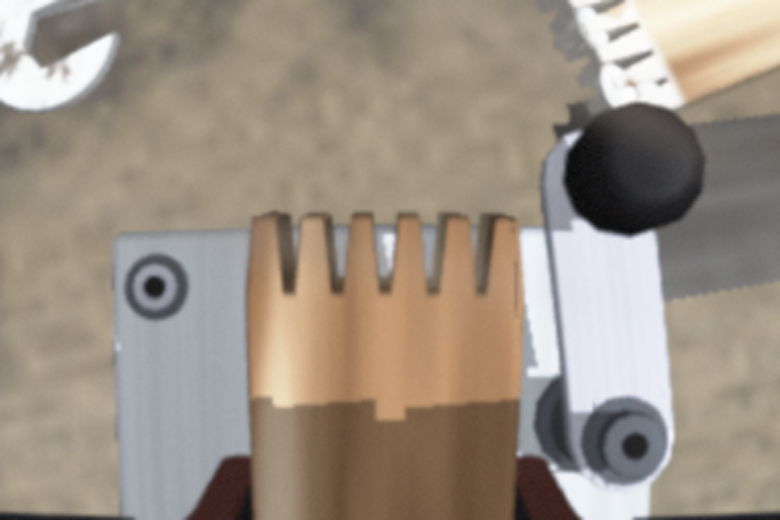

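View pics/x2.png

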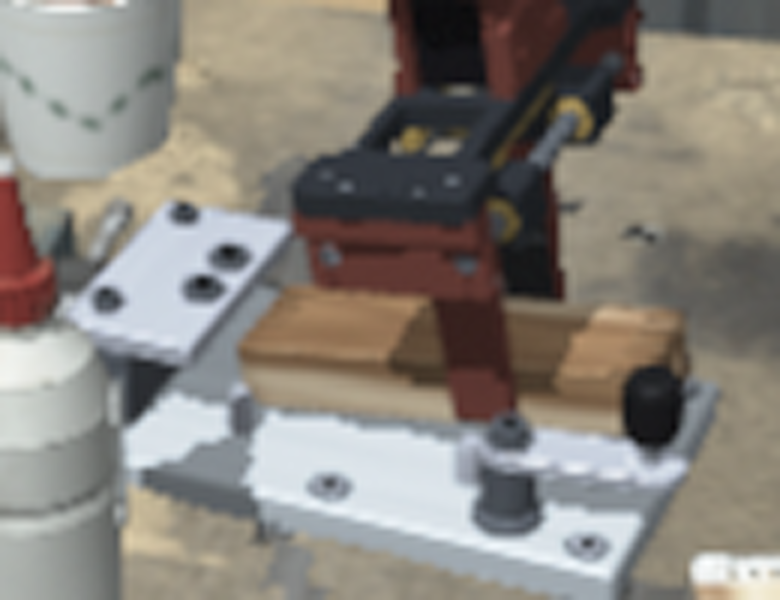

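View pics/x3.png

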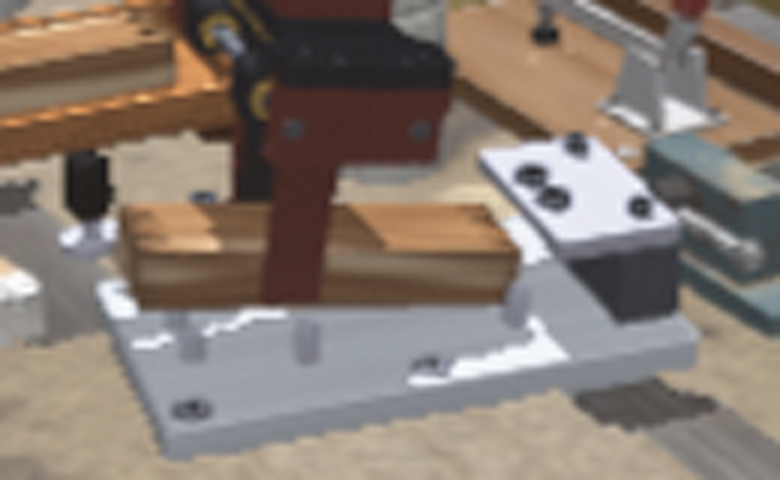

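```bash
python3 -m creep '[{"tx":0,"ty":0,"tz":-3,"rx":0,"ry":0,"rz":0,"fingers":255},{"tx":0,"ty":0,"tz":-3,"rx":0,"ry":0,"rz":0,"fingers":255}]'; python3 -m creep '[{"tx":0,"ty":0,"tz":-1.2,"rx":0,"ry":0,"rz":0,"fingers":255},{"tx":0,"ty":0,"tz":-1.2,"rx":0,"ry":0,"rz":0,"fingers":255}]'
```

```text
t: 17.48
ee_pos: [488.3, 92.0, 48.5]
orientation: [-1.547, 0.274, -0.029]
ft_force: [-0.1, 0.3, -1.3]
width: 47.8
t: 17.73
ee_pos: [488.4, 92.0, 47.4]
orientation: [-1.547, 0.274, -0.029]
ft_force: [0.2, 0.5, -1.3]
width: 47.5
```

```bash
python3 -m creep '[{"tx":0,"ty":0,"tz":-0.8,"rx":0,"ry":0,"rz":0,"fingers":255},{"tx":0,"ty":0,"tz":-0.8,"rx":0,"ry":0,"rz":0,"fingers":255}]'; python3 -m creep '[{"tx":0,"ty":0,"tz":-0.8,"rx":0,"ry":0,"rz":0,"fingers":255},{"tx":0,"ty":0,"tz":-0.8,"rx":0,"ry":0,"rz":0,"fingers":255}]'
```

```text
t: 17.98
ee_pos: [488.4, 92.0, 46.8]
orientation: [-1.547, 0.274, -0.029]
ft_force: [-1.0, -0.4, 1.7]
width: 47.5
t: 18.23
ee_pos: [488.2, 91.9, 45.9]
orientation: [-1.547, 0.275, -0.029]
ft_force: [-3.0, 0.1, 2.8]
width: 47.7
```

```bash
python3 -m creep '[{"tx":0,"ty":0,"tz":3,"rx":0,"ry":0,"rz":0,"fingers":255},{"tx":6,"ty":-1.2,"tz":3,"rx":0,"ry":0,"rz":0,"fingers":255},{"tx":12.4,"ty":-2.4,"tz":3,"rx":0,"ry":0,"rz":0,"fingers":255},{"tx":12.4,"ty":-2.4,"tz":3,"rx":0,"ry":0,"rz":0,"fingers":255}]'; python3 -m creep '[{"tx":4.5,"ty":-0.9,"tz":0,"rx":0,"ry":0,"rz":0,"fingers":255},{"tx":8.8,"ty":-1.7,"tz":0,"rx":0,"ry":0,"rz":0,"fingers":255},{"tx":8.8,"ty":-1.7,"tz":0,"rx":0,"ry":0,"rz":0,"fingers":255}]'
python3 - <<'E'
from h import *
o=ob()
w=cam("wrist");crop(w,130,60,300,200,2.6,"y.png");d=cam("side");crop(d,210,160,130,100,6,"y2.png");s=cam("scene");crop(s,220,190,130,80,6,"y3.png")
E
```

```text
t: 18.73
ee_pos: [501.8, 89.5, 48.8]
orientation: [-1.547, 0.274, -0.03]
ft_force: [-0.9, -0.5, -1.4]
width: 47.5
t: 19.1
ee_pos: [510.1, 87.8, 48.9]
orientation: [-1.547, 0.274, -0.029]
ft_force: [-0.8, -0.3, -0.2]
width: 47.7
t 19.1 p [510.1  87.8  48.9] rv [-1.547  0.274 -0.029] F [-0.8 -0.3 -0.2] M [ 0.03 -0.09  0.02] w 47.7
```

View pics/y.png

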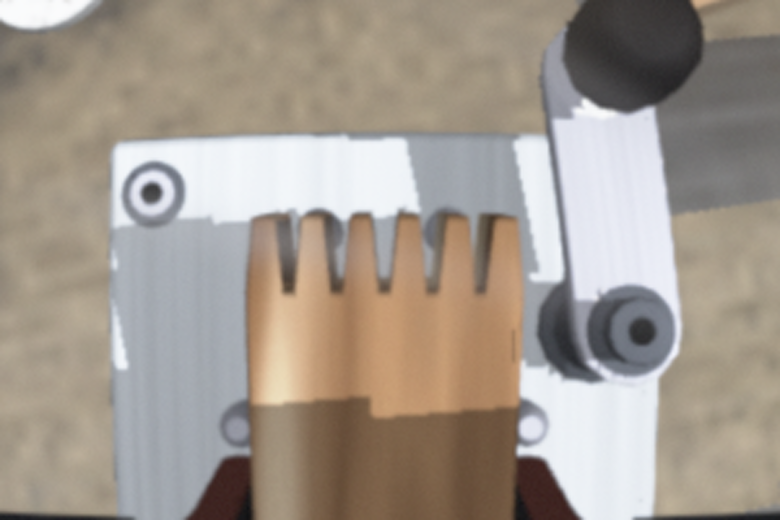

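View pics/y2.png

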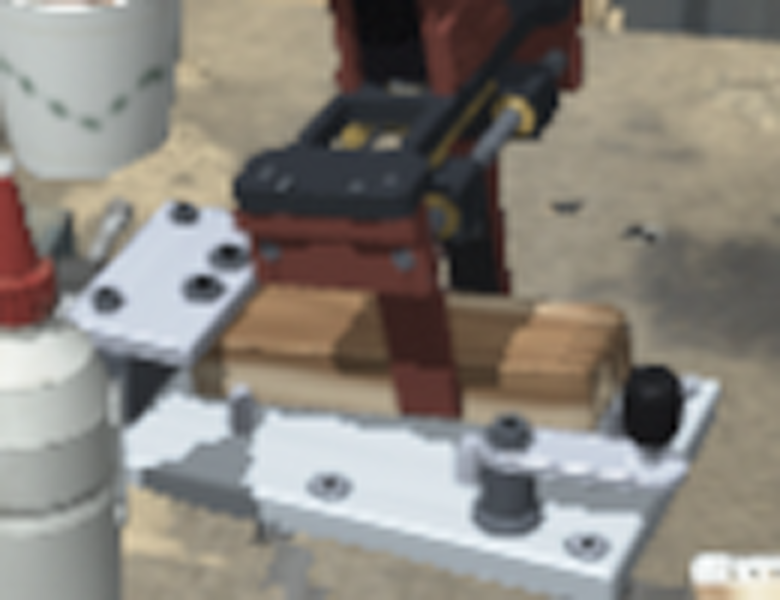

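View pics/y3.png

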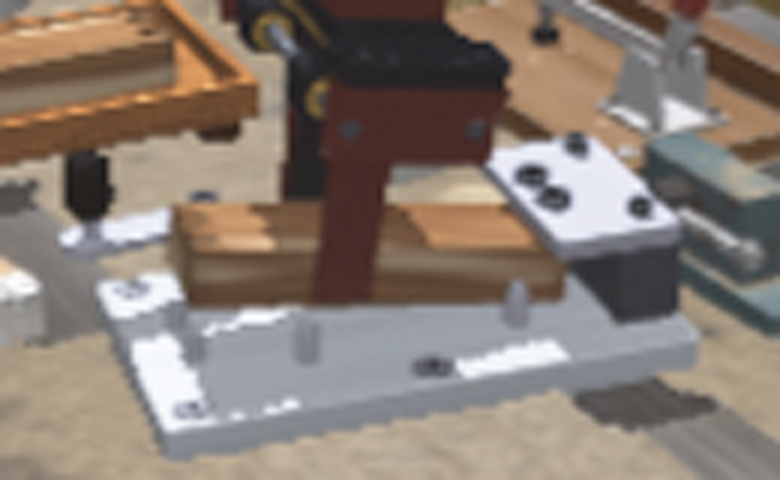

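```bash
python3 -m creep '[{"tx":3.5,"ty":-0.7,"tz":-0.3,"rx":0,"ry":0,"rz":0,"fingers":255},{"tx":7,"ty":-1.4,"tz":-0.5,"rx":0,"ry":0,"rz":0,"fingers":255},{"tx":7,"ty":-1.4,"tz":-0.5,"rx":0,"ry":0,"rz":0,"fingers":255}]'; python3 -m creep '[{"tx":0.5,"ty":0,"tz":-2,"rx":-0.003,"ry":-0.017,"rz":0,"fingers":255},{"tx":1,"ty":-0.2,"tz":-3.8,"rx":-0.006,"ry":-0.034,"rz":0,"fingers":255},{"tx":1,"ty":-0.2,"tz":-3.8,"rx":-0.006,"ry":-0.034,"rz":0,"fingers":255}]'
python3 - <<'E'
from h import *
o=ob()
w=cam("wrist");crop(w,130,60,300,200,2.6,"z.png")
E
```

```text
t: 19.62
ee_pos: [517.1, 86.4, 48.4]
orientation: [-1.547, 0.274, -0.029]
ft_force: [0.2, -0.1, -0.2]
width: 47.4
t: 20.0
ee_pos: [517.1, 86.3, 44.4]
orientation: [-1.551, 0.247, -0.056]
ft_force: [0.3, 0.6, -1.4]
width: 47.6
t 20.0 p [517.1  86.3  44.4] rv [-1.551  0.247 -0.056] F [ 0.3  0.6 -1.4] M [ 0.02 -0.08 -0.01] w 47.6
```

View pics/z.png

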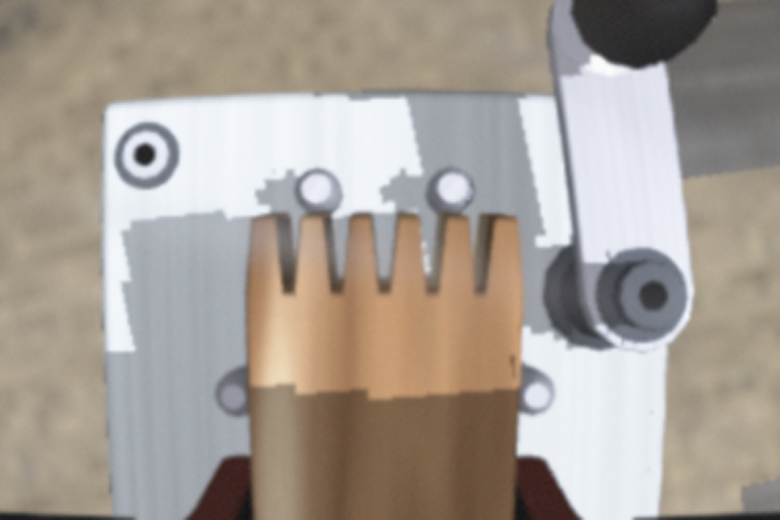

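```bash
python3 -m creep '[{"tx":1,"ty":-0.2,"tz":-1.8,"rx":-0.003,"ry":-0.017,"rz":0,"fingers":255},{"tx":1.8,"ty":-0.3,"tz":-3.5,"rx":-0.007,"ry":-0.034,"rz":0,"fingers":255},{"tx":1.8,"ty":-0.3,"tz":-5.3,"rx":-0.01,"ry":-0.052,"rz":0,"fingers":255},{"tx":1.8,"ty":-0.3,"tz":-7.2,"rx":-0.013,"ry":-0.069,"rz":0,"fingers":255},{"tx":1.8,"ty":-0.3,"tz":-7.2,"rx":-0.013,"ry":-0.069,"rz":0,"fingers":255}]'
python3 - <<'E'
from h import *
o=ob()
A=R.from_rotvec(o["orientation"]).as_matrix();print(A.round(4))
w=cam("wrist");crop(w,130,60,300,200,2.6,"aa.png")
E
```

```text
t: 20.68
ee_pos: [519.0, 86.0, 37.2]
orientation: [-1.559, 0.193, -0.111]
ft_force: [-0.5, 0.1, -1.3]
width: 47.8
t 20.68 p [519.   86.   37.2] rv [-1.559  0.193 -0.111] F [-0.5  0.1 -1.3] M [-0.04 -0.    0.03] w 47.8
[[ 9.800e-01 -5.140e-02  1.923e-01]
 [-1.920e-01  1.060e-02  9.813e-01]
 [-5.250e-02 -9.986e-01  5.000e-04]]
```

View pics/aa.png

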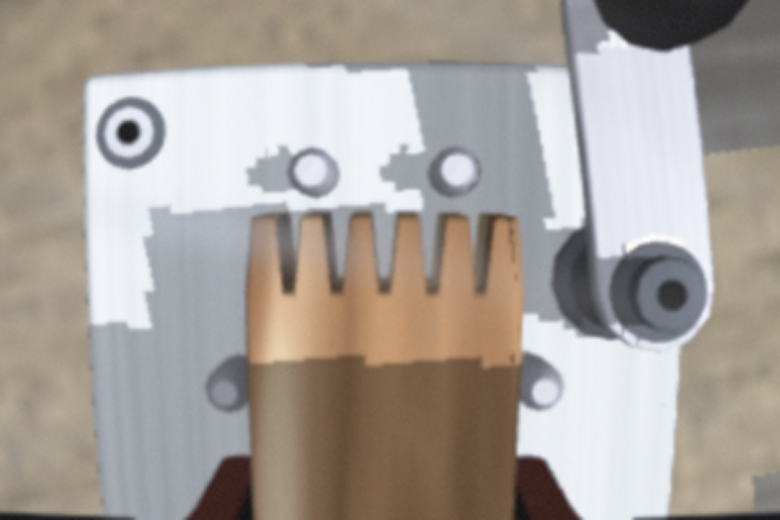

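```bash
python3 -m creep '[{"tx":0,"ty":0,"tz":-1.8,"rx":-0.003,"ry":-0.017,"rz":0,"fingers":255},{"tx":0,"ty":0,"tz":-3.6,"rx":-0.007,"ry":-0.034,"rz":0,"fingers":255},{"tx":0,"ty":0,"tz":-5.2,"rx":-0.01,"ry":-0.0515,"rz":0,"fingers":255},{"tx":0,"ty":0,"tz":-5.2,"rx":-0.01,"ry":-0.0515,"rz":0,"fingers":255}]'
```

```text
t: 21.22
ee_pos: [519.3, 86.0, 32.2]
orientation: [-1.565, 0.151, -0.152]
ft_force: [-0.4, -0.6, -0.9]
width: 47.5
```

```bash
python3 -m creep '[{"tx":0,"ty":0,"tz":-0.7,"rx":0,"ry":0,"rz":0,"fingers":255},{"tx":0,"ty":0,"tz":-0.7,"rx":0,"ry":0,"rz":0,"fingers":255}]'
python3 - <<'E'
from h import *
w=cam("wrist");crop(w,130,60,300,200,2.6,"ab.png");d=cam("side");crop(d,210,160,130,100,6,"ab2.png")
E
```

```text
t: 21.48
ee_pos: [519.4, 86.0, 31.7]
orientation: [-1.565, 0.152, -0.152]
ft_force: [-1.3, 1.0, 3.0]
width: 47.9
```

View pics/ab.png

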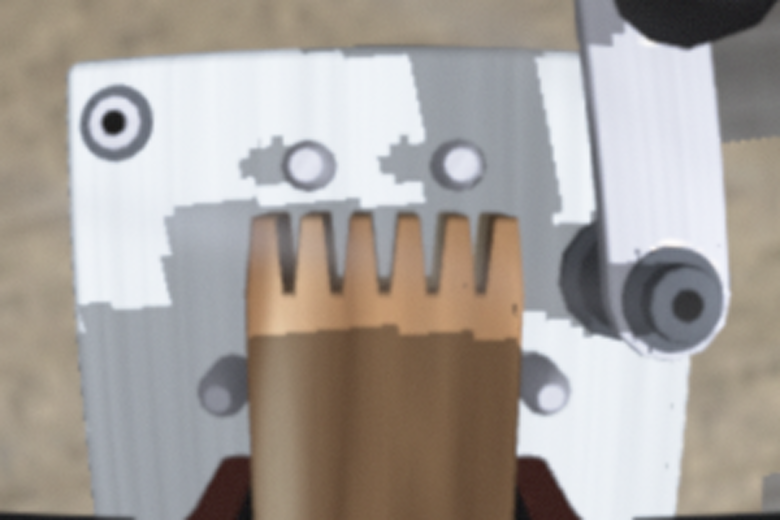

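View pics/ab2.png

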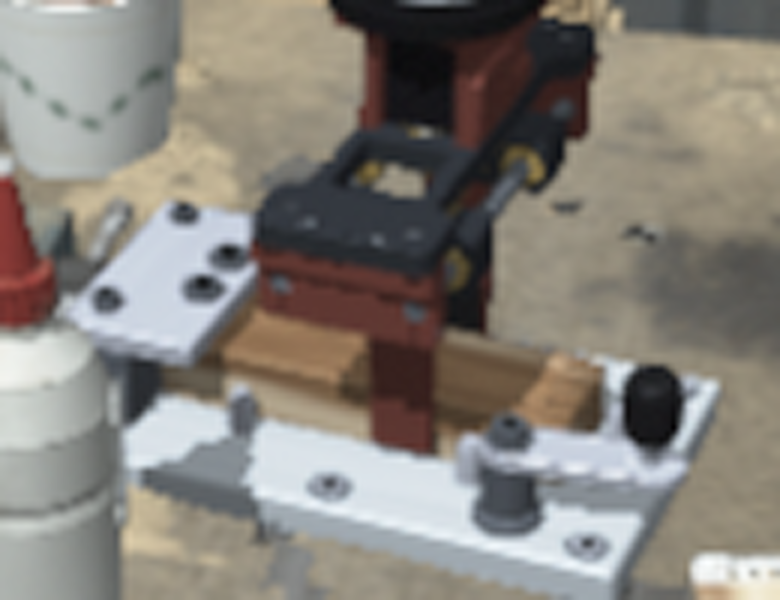

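The blank is level on the floor, and this view matches the earlier seated view of the drilled block. I'll release and lift.

```bash
python3 -m creep '[{"tx":0,"ty":0,"tz":0,"rx":0,"ry":0,"rz":0,"fingers":0},{"tx":0,"ty":0,"tz":0,"rx":0,"ry":0,"rz":0,"fingers":0},{"tx":0,"ty":0,"tz":0,"rx":0,"ry":0,"rz":0,"fingers":0},{"tx":0,"ty":0,"tz":30,"rx":0,"ry":0,"rz":0,"fingers":0},{"tx":0,"ty":0,"tz":85,"rx":0,"ry":0,"rz":0,"fingers":0},{"tx":0,"ty":0,"tz":110,"rx":0,"ry":0,"rz":0,"fingers":0},{"tx":0,"ty":0,"tz":110,"rx":0,"ry":0,"rz":0,"fingers":0}]'
python3 - <<'E'
from h import *
ob();w=cam("wrist");crop(w,150,40,260,260,2.3,"ac.png");d=cam("side");crop(d,210,160,130,100,6,"ac2.png");s=cam("scene");crop(s,220,190,130,80,6,"ac3.png");np.savez("w3.npz",**w)
E
```

```text
t: 22.45
ee_pos: [520.9, 86.2, 143.3]
orientation: [-1.564, 0.148, -0.156]
ft_force: [0.1, -0.1, -0.5]
width: 88.4
t 22.45 p [520.9  86.2 143.3] rv [-1.564  0.148 -0.156] F [ 0.1 -0.1 -0.5] M [0.03 0.   0.03] w 88.4
```

View pics/ac.png

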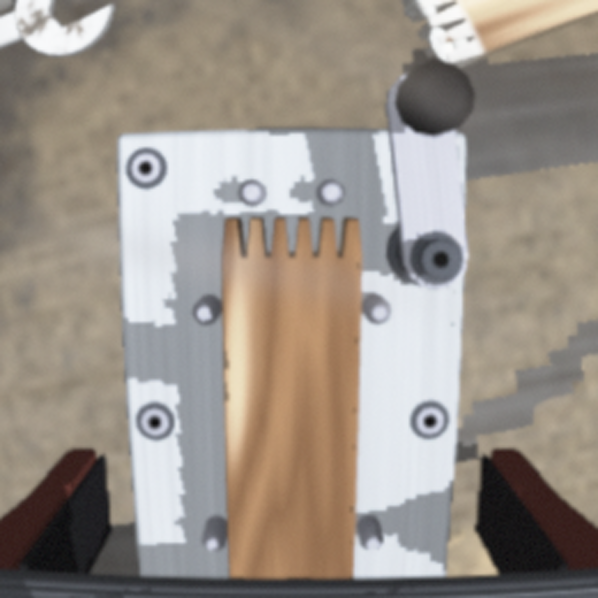

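View pics/ac2.png

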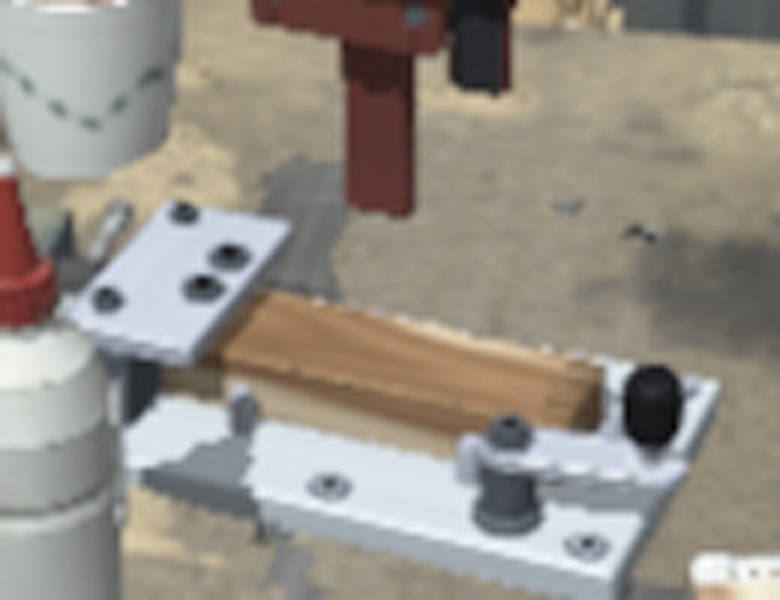

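View pics/ac3.png

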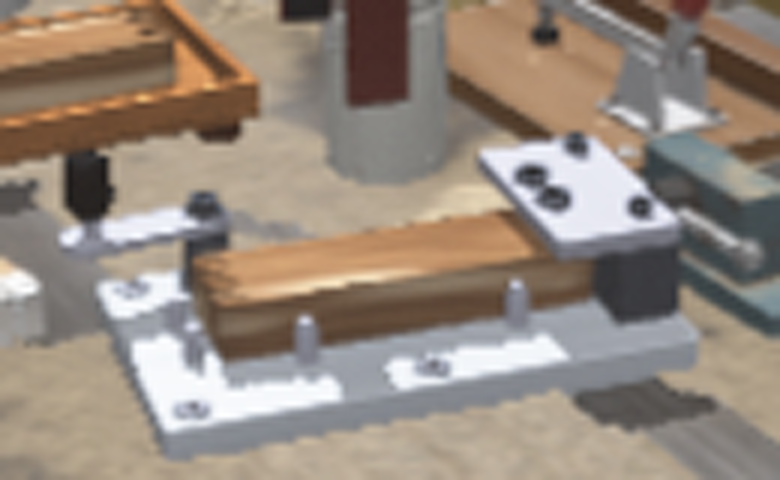

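```bash
python3 - <<'E'
from h import *
w=dict(np.load("w3.npz"));w["n"]="wrist"
k=onz(w,339.1,82.2,86);th=np.radians(-10.9);M=np.array([[np.cos(th),-np.sin(th)],[np.sin(th),np.cos(th)]]);t=np.array([539.1,82.4])
print(k,M.T@(k[:2]-t)-[-66,48])
for a in np.arange(1.5,-0.01,-0.25): print(round(a,2),(t+M@(np.array([-66,48])-50*np.array([np.sin(a),np.cos(a)]))).round(1))
E
```

```text
[433.7 143.   86. ] [-48.95763216  -8.4239617 ]
1.5 [433.7 148. ]
1.25 [433.8 135.5]
1.0 [436.9 123.4]
0.75 [443.  112.5]
0.5 [451.5 103.5]
0.25 [462.1  96.8]
0.0 [473.9  92.9]
```

```bash
python3 -m creep '[{"tx":-40,"ty":28,"tz":-5,"rx":0,"ry":0,"rz":0,"fingers":90},{"tx":-80,"ty":55,"tz":-15,"rx":0,"ry":0,"rz":0,"fingers":90},{"tx":-86,"ty":57.5,"tz":-30,"rx":0,"ry":0,"rz":0,"fingers":90},{"tx":-86,"ty":57.5,"tz":-60,"rx":0,"ry":0,"rz":0,"fingers":90},{"tx":-86,"ty":57.5,"tz":-67,"rx":0,"ry":0,"rz":0,"fingers":90},{"tx":-86,"ty":57.5,"tz":-67,"rx":0,"ry":0,"rz":0,"fingers":255},{"tx":-86,"ty":57.5,"tz":-67,"rx":0,"ry":0,"rz":0,"fingers":255},{"tx":-86,"ty":57.5,"tz":-67,"rx":0,"ry":0,"rz":0,"fingers":255},{"tx":-86,"ty":57.5,"tz":-67,"rx":0,"ry":0,"rz":0,"fingers":255}]'
python3 - <<'E'
from h import *
ob();w=cam("wrist");crop(w,130,160,250,190,3,"ad.png")
E
```

```text
t: 23.72
ee_pos: [433.9, 143.7, 75.0]
orientation: [-1.564, 0.151, -0.153]
ft_force: [-0.0, 2.5, 2.4]
width: 20.8
t 23.73 p [433.9 143.7  75. ] rv [-1.564  0.151 -0.153] F [-0.   2.5  2.4] M [0.28 0.01 0.07] w 20.8
```

View pics/ad.png

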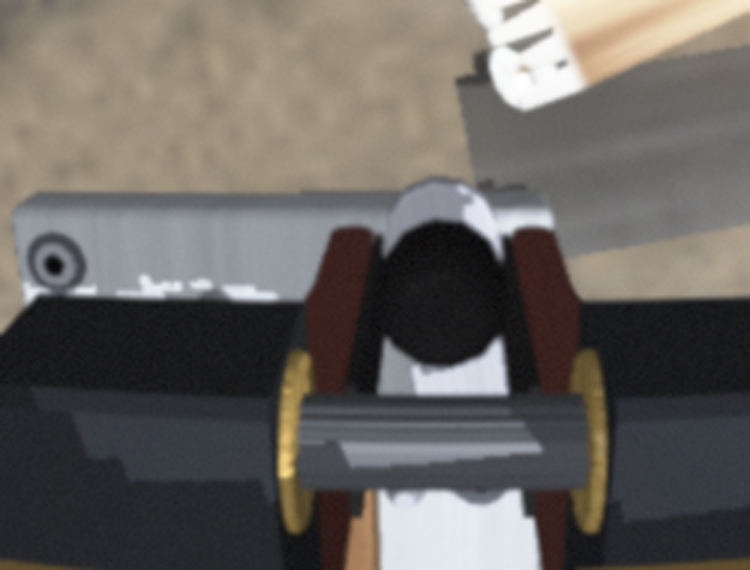

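```bash
python3 -m creep '[{"tx":0,"ty":-8,"tz":0,"rx":0,"ry":0,"rz":0,"fingers":255},{"tx":1,"ty":-14,"tz":0,"rx":0,"ry":0,"rz":0,"fingers":255},{"tx":3,"ty":-20,"tz":0,"rx":0,"ry":0,"rz":0,"fingers":255},{"tx":6,"ty":-26,"tz":0,"rx":0,"ry":0,"rz":0,"fingers":255},{"tx":9.5,"ty":-31,"tz":0,"rx":0,"ry":0,"rz":0,"fingers":255},{"tx":13.5,"ty":-36,"tz":0,"rx":0,"ry":0,"rz":0,"fingers":255},{"tx":18,"ty":-40,"tz":0,"rx":0,"ry":0,"rz":0,"fingers":255},{"tx":18,"ty":-40,"tz":0,"rx":0,"ry":0,"rz":0,"fingers":255}]'
python3 - <<'E'
from h import *
ob();w=cam("wrist");crop(w,130,160,250,190,3,"ae.png")
E
```

```text
t: 24.78
ee_pos: [451.3, 103.9, 75.0]
orientation: [-1.564, 0.152, -0.152]
ft_force: [-3.2, 4.9, 8.1]
width: 20.8
t 24.77 p [451.3 103.9  75. ] rv [-1.564  0.152 -0.152] F [-3.2  4.9  8.1] M [0.91 0.55 0.27] w 20.8
```

View pics/ae.png

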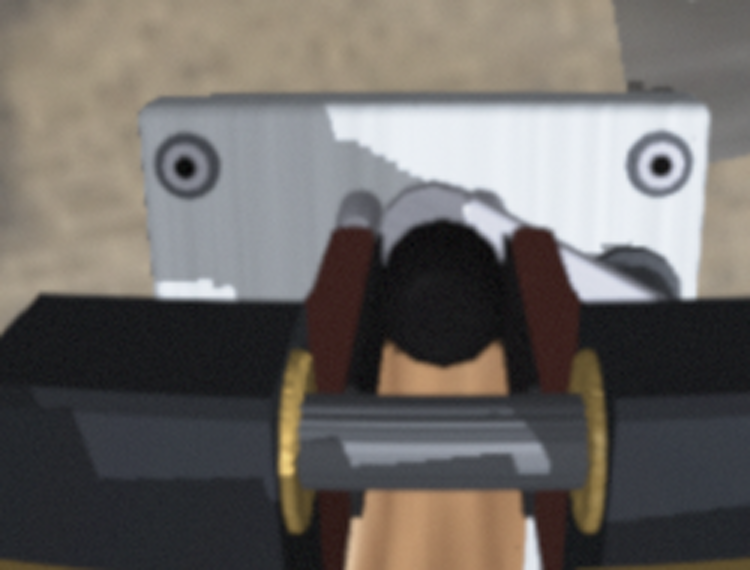

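```bash
python3 -m creep '[{"tx":5,"ty":-3.5,"tz":0,"rx":0,"ry":0,"rz":0,"fingers":255},{"tx":10.5,"ty":-6.5,"tz":0,"rx":0,"ry":0,"rz":0,"fingers":255},{"tx":16,"ty":-8.8,"tz":0,"rx":0,"ry":0,"rz":0,"fingers":255},{"tx":22,"ty":-10.6,"tz":0,"rx":0,"ry":0,"rz":0,"fingers":255},{"tx":22,"ty":-10.6,"tz":0,"rx":0,"ry":0,"rz":0,"fingers":255}]'
python3 -m creep '[{"tx":1.5,"ty":-0.3,"tz":0,"rx":0,"ry":0,"rz":0,"fingers":255},{"tx":1.5,"ty":-0.3,"tz":0,"rx":0,"ry":0,"rz":0,"fingers":255}]'
```

```text
t: 25.45
ee_pos: [473.0, 93.3, 74.9]
orientation: [-1.564, 0.153, -0.151]
ft_force: [-3.2, 4.7, 7.4]
width: 20.7
t: 25.7
ee_pos: [473.7, 93.1, 74.9]
orientation: [-1.564, 0.153, -0.15]
ft_force: [-6.1, 6.3, 9.5]
width: 20.7
```

```bash
python3 -m creep '[{"tx":1.5,"ty":-0.3,"tz":0,"rx":0,"ry":0,"rz":0,"fingers":255},{"tx":1.5,"ty":-0.3,"tz":0,"rx":0,"ry":0,"rz":0,"fingers":255}]'
python3 - <<'E'
from h import *
w=cam("wrist");crop(w,130,130,250,190,3,"af.png")
E
```

```text
t: 25.95
ee_pos: [475.1, 92.7, 74.9]
orientation: [-1.565, 0.153, -0.15]
ft_force: [-5.4, 5.5, 8.4]
width: 20.9
```

View pics/af.png

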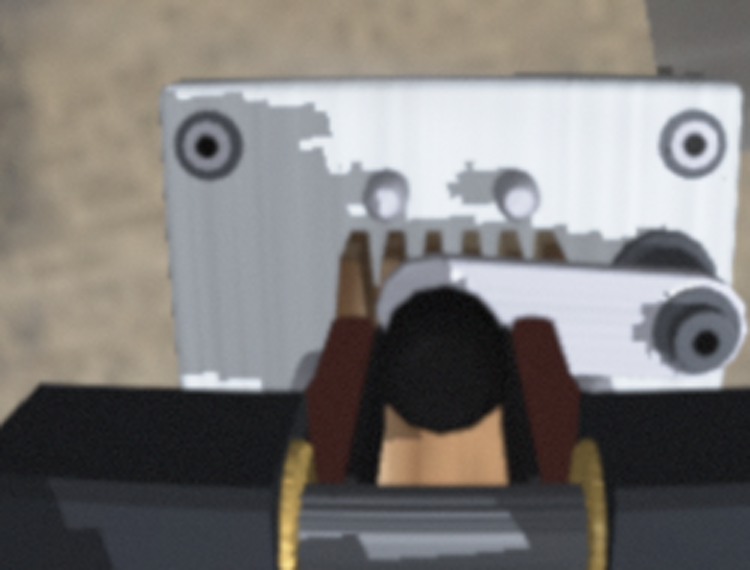

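```bash
python3 -m creep '[{"tx":0,"ty":0,"tz":0,"rx":0,"ry":0,"rz":0,"fingers":90},{"tx":0,"ty":0,"tz":0,"rx":0,"ry":0,"rz":0,"fingers":90},{"tx":0,"ty":0,"tz":40,"rx":0,"ry":0,"rz":0,"fingers":90},{"tx":30,"ty":-5,"tz":90,"rx":0,"ry":0,"rz":0,"fingers":90},{"tx":60,"ty":-10,"tz":120,"rx":0,"ry":0,"rz":0,"fingers":90},{"tx":60,"ty":-10,"tz":120,"rx":0,"ry":0,"rz":0,"fingers":90},{"tx":60,"ty":-10,"tz":120,"rx":0,"ry":0,"rz":0,"fingers":90}]'
python3 - <<'E'
from h import *
ob();w=cam("wrist");crop(w,170,40,240,200,3,"ag.png");np.savez("w4.npz",**w)
E
```

```text
t: 26.88
ee_pos: [534.8, 82.0, 193.2]
orientation: [-1.565, 0.154, -0.151]
ft_force: [-0.9, -0.1, -1.0]
width: 57.1
t 26.88 p [534.8  82.  193.2] rv [-1.565  0.154 -0.151] F [-0.9 -0.1 -1. ] M [0.03 0.   0.  ] w 57.1
```

View pics/ag.png

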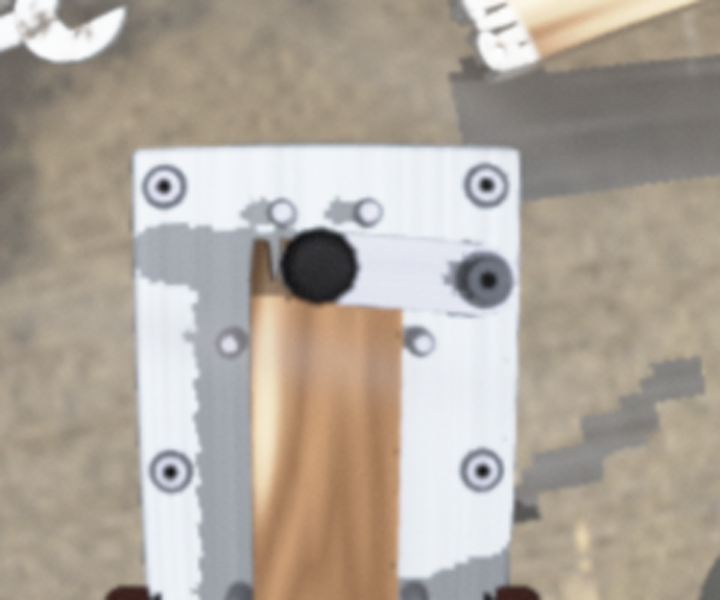

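```bash
python3 - <<'E'
from h import *
w=dict(np.load("w4.npz"));w["n"]="wrist"
C=lambda u,v:(170+u/3,40+v/3)
kt=onz(w,*C(319,265),87)[:2];pv=onz(w,*C(488,280),59)[:2]
th=np.radians(-10.9);M=np.array([[np.cos(th),-np.sin(th)],[np.sin(th),np.cos(th)]])
v=M.T@(kt-pv);print(kt,pv,v,np.arctan2(-v[0],-v[1]))
a=onz(w,*C(365,232),51.5)[:2];b=onz(w,*C(440,240),51.5)[:2];c=onz(w,*C(355,304),51.5)[:2];d=onz(w,*C(450,312),51.5)[:2]
for p,q in((a,b),(c,d)): x=M.T@(p-q);print(x,np.arctan2(-x[0],-x[1]))
# jig axis here: stops and base near edge
for p,q,z in(((282,212),(368,211),32),((165,186),(487,184),18),((230,342),(420,342),36)):
  e=onz(w,*C(*q),z)-onz(w,*C(*p),z);print(np.degrees(np.arctan2(-e[0],e[1])))
E
```

```text
[469.7  93.4] [482.7 141.3] [ -3.70779155 -49.4940631 ] 0.0747741936523019
[ -2.08296878 -22.49980536] 0.09231406400220599
[ -2.12674657 -28.61847216] 0.07417742190762572
-10.323588954035664
-10.60983650905491
-10.993178546032023
```

```bash
python3 -m creep '[{"tx":-50,"ty":9,"tz":-20,"rx":0,"ry":0,"rz":0,"fingers":255},{"tx":-94.5,"ty":17,"tz":-50,"rx":0,"ry":0,"rz":0,"fingers":255},{"tx":-94.5,"ty":17,"tz":-80,"rx":0,"ry":0,"rz":0,"fingers":255},{"tx":-94.5,"ty":17,"tz":-80,"rx":0,"ry":0,"rz":0,"fingers":255},{"tx":-94.5,"ty":17,"tz":-116,"rx":0,"ry":0,"rz":0,"fingers":255},{"tx":-94.5,"ty":17,"tz":-116,"rx":0,"ry":0,"rz":0,"fingers":255}]'
python3 - <<'E'
from h import *
ob();w=cam("wrist");crop(w,170,120,240,200,3,"ah.png")
E
```

```text
t: 27.68
ee_pos: [440.6, 99.0, 77.4]
orientation: [-1.566, 0.155, -0.149]
ft_force: [-1.2, -0.1, -0.0]
width: 1.4
t 27.68 p [440.6  99.   77.4] rv [-1.566  0.155 -0.149] F [-1.2 -0.1 -0. ] M [-0.01 -0.02 -0.03] w 1.4
```

View pics/ah.png

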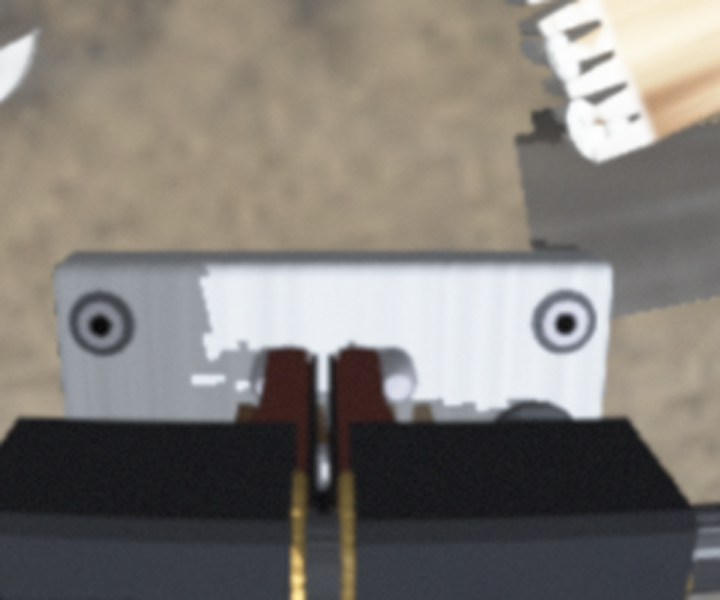

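```bash
python3 -m creep '[{"tx":4,"ty":-0.8,"tz":-1,"rx":0,"ry":0,"rz":0,"fingers":255},{"tx":8,"ty":-1.5,"tz":-1,"rx":0,"ry":0,"rz":0,"fingers":255},{"tx":10,"ty":-1.9,"tz":-1,"rx":0,"ry":0,"rz":0,"fingers":255},{"tx":10,"ty":-1.9,"tz":-1,"rx":0,"ry":0,"rz":0,"fingers":255}]'; python3 -m creep '[{"tx":1.5,"ty":-0.3,"tz":0,"rx":0,"ry":0,"rz":0,"fingers":255},{"tx":1.5,"ty":-0.3,"tz":0,"rx":0,"ry":0,"rz":0,"fingers":255}]'; python3 -m creep '[{"tx":1.5,"ty":-0.3,"tz":0,"rx":0,"ry":0,"rz":0,"fingers":255},{"tx":1.5,"ty":-0.3,"tz":0,"rx":0,"ry":0,"rz":0,"fingers":255}]'
```

```text
t: 28.22
ee_pos: [451.3, 97.3, 77.8]
orientation: [-1.565, 0.153, -0.152]
ft_force: [-4.8, 0.1, 4.6]
width: 0.4
t: 28.48
ee_pos: [451.5, 97.2, 77.7]
orientation: [-1.565, 0.155, -0.15]
ft_force: [-8.7, 3.1, 8.1]
width: 0.6
t: 28.72
ee_pos: [451.6, 97.0, 77.5]
orientation: [-1.565, 0.157, -0.148]
ft_force: [-12.2, 5.1, 12.0]
width: 0.4
```

```bash
python3 - <<'E'
from h import *
ob();d=cam("side");crop(d,250,130,130,120,5,"ai.png");s=cam("scene");crop(s,210,170,130,100,6,"ai3.png")
E
```

```text
t 28.73 p [451.6  97.   77.5] rv [-1.565  0.157 -0.148] F [-12.2   5.1  12. ] M [ 0.88  2.1  -0.  ] w 0.4
```

View pics/ai.png

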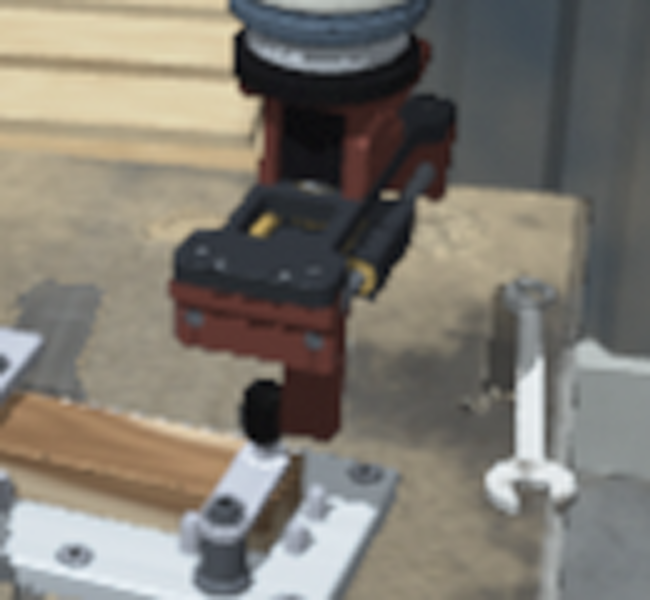

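View pics/ai3.png

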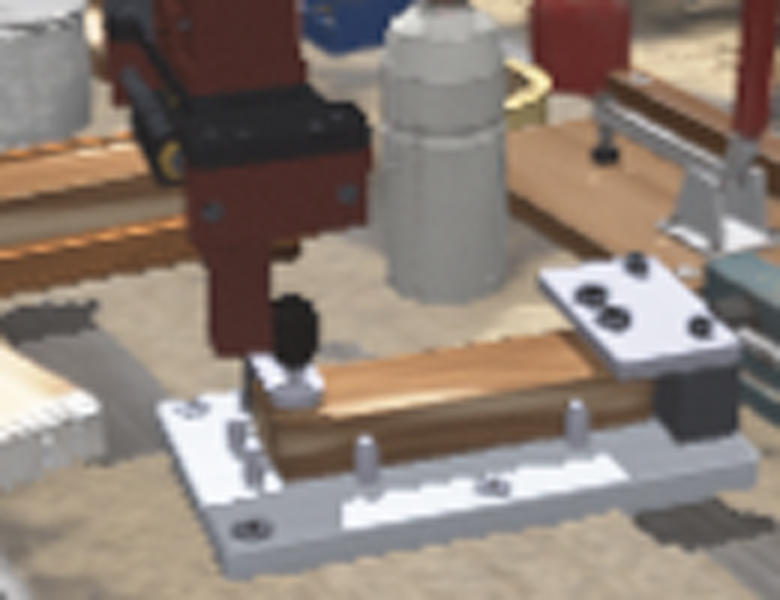

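```bash
python3 -m creep '[{"tx":-15,"ty":3,"tz":0,"rx":0,"ry":0,"rz":0,"fingers":255},{"tx":-15,"ty":3,"tz":40,"rx":0,"ry":0,"rz":0,"fingers":255},{"tx":25,"ty":-5,"tz":80,"rx":0,"ry":0,"rz":0,"fingers":90},{"tx":75,"ty":-15,"tz":115,"rx":0,"ry":0,"rz":0,"fingers":0},{"tx":83,"ty":-15,"tz":115,"rx":0,"ry":0,"rz":0,"fingers":0},{"tx":83,"ty":-15,"tz":115,"rx":0,"ry":0,"rz":0,"fingers":0}]'
python3 - <<'E'
from h import *
ob();w=cam("wrist");crop(w,170,40,240,200,3,"aj.png");np.savez("w5.npz",**w);cv2.imwrite("pics/aj_full.png",w["px"])
E
```

```text
t: 29.58
ee_pos: [537.4, 81.7, 191.8]
orientation: [-1.565, 0.153, -0.152]
ft_force: [-0.8, 1.3, -0.6]
width: 36.7
t 29.57 p [537.4  81.7 191.8] rv [-1.565  0.153 -0.152] F [-0.8  1.3 -0.6] M [ 0.04  0.01 -0.06] w 36.7
```

View pics/aj.png

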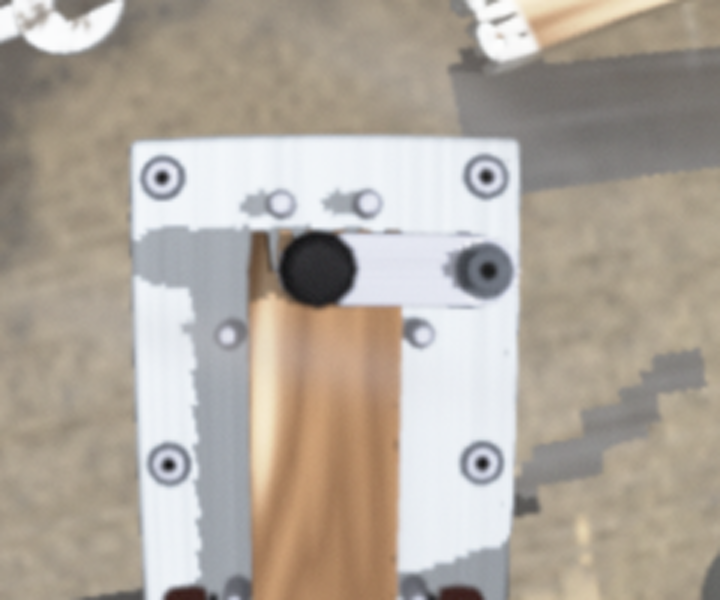

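```bash
python3 - <<'E'
from h import *
w=dict(np.load("w5.npz"));w["n"]="wrist"
C=lambda u,v:(170+u/3,40+v/3)
kt=onz(w,*C(317,269),87)[:2];pv=onz(w,*C(487,270),59)[:2]
th=np.radians(-10.9);M=np.array([[np.cos(th),-np.sin(th)],[np.sin(th),np.cos(th)]])
v=M.T@(kt-pv);print(v,np.arctan2(-v[0],-v[1]))
for p,q in(((365,234),(440,234)),((355,305),(450,306))): x=M.T@(onz(w,*C(*p),51.5)-onz(w,*C(*q),51.5))[:2];print(np.arctan2(-x[0],-x[1]))
for p,q,z in(((281,203),(368,203),32),((162,177),(487,176),18),((229,333),(420,333),36)):
  e=onz(w,*C(*q),z)-onz(w,*C(*p),z);print(np.degrees(np.arctan2(-e[0],e[1])))
for n in("scene","side"): cv2.imwrite(f"pics/ak_{n}.png",cam(n)["px"])
E
```

```text
[  0.27312379 -49.54215784] -0.005512901194490189
-0.011183883926621601
0.0002772007262663405
-10.940816595891246
-10.76942228688954
-11.086413011659655
```

View pics/ak_scene.png

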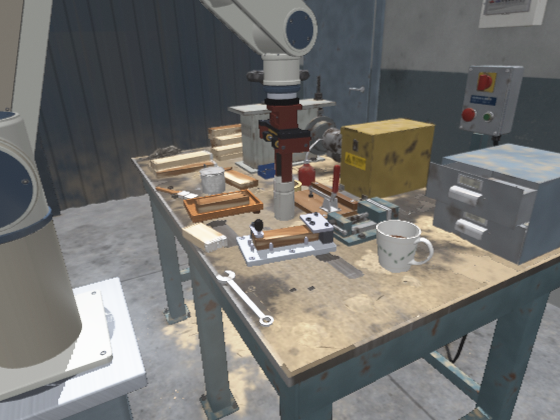

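View pics/ak_side.png

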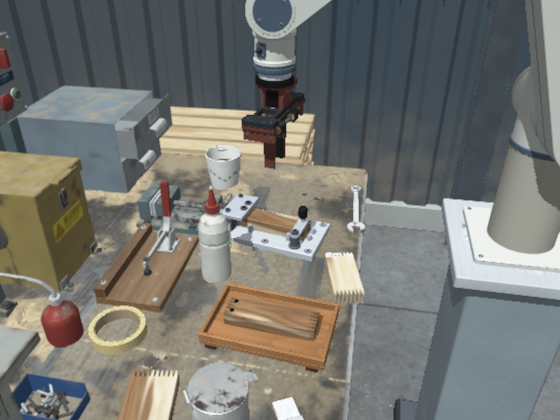

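The strap reads 0.00 rad and everything is in place, with the robot clear at z = 190 mm. Handing in.

```bash
python3 - <<'E'
from workcell import ctrl
print(ctrl.close_job())
E
```

```text
the job is handed in; nothing more can be done
None
```

The job is done and handed in at about 30 s on the robot clock. I swung the strap open and tilted the drilled block out, then laid it flat in the tray. I then tilted the blank in under the bush plate, lowered it level, released it and swung the strap shut.

**Last checks:**
- **Tray:** the drilled block lies flat inside the rims, with its holes visible.
- **Nest:** the blank lies level between the dowels and stops. I felt only about 3–4 N of contact with the nest floor while loading it.
- **Strap:** it reads about 0.00 rad, within 0.01 rad on three image measurements.
- **Other things:** the bottle, mug and short block look as they were, judged by eye only.
- **Robot:** it was clear of everything at hand-in.

**What went wrong on the way:** my first close left the strap at about 0.08 rad, because the knob slipped in the pads. I pushed it home with the closed fingers, up to about 18 N at the wrist, until it stopped moving, then measured it again.

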